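# Start a coach screw in a timber bracket with a T-handle driver

## Robot

A 6-joint arm with a two-finger parallel gripper is mounted at the origin on the work surface. World frame = base frame: x ahead of the robot, y to its left, z up, the work surface at z = 0. Lengths are in m, angles in rad, forces in N, time in s.
With the tool pointing down it reaches from about 0.4 to 0.925 m from the base axis. Payload 12.5 kg.
Tool frame: the origin (TCP) lies between the finger pads; the fingertips stand 19 mm ahead of it and the grasp point (between the pads) is the TCP; z points along the fingers, x is the direction in which the jaws open and shut, and the axes are right-handed (so a half turn about z gives the same grasp; the last joint's range is limited). The gripper opens to 95 mm and grips with 3 to 60 N. Pads are 20 mm wide; open, the fingers measure 119 mm over their backs; the gripper's body (75 mm by 180 mm) begins 59 mm behind the grasp point.
Start: joints at [1.132, 0.491, 1.559, -0, 1.092, -0.106], TCP at [0.204, 0.591, 0.234] pointing down, gripper open.
Joint ranges: [-3.1, 3.1], [-0.84, 2.19], [0.05, 2.79], [-1.13, 4.28], [0.06, 2.93], [-2.69, 2.69]. Speed limits (rad/s): [2.22, 2.22, 2.79, 3.14, 3.14, 3.14].

## Interface

Orientations are given as [roll, pitch, yaw] about the fixed x, y, z axes, in that order (R = Rz(yaw) Ry(pitch) Rx(roll)).
In Python, from station import manip gives the robot as it stands.
- The arm moves only by the tool send_rows, never from a script. Its argument "deltas" is a list of rows, each an object of numbers: "dx", "dy", "dz": the shift along the tool's x, y, z normalised to -1 to 1, where 1 is 150 mm; "wx", "wy", "wz": the turn, a rotation vector about the tool's x, y, z normalised to -1 to 1, where 1 is 90 degrees; "jaw": the opening in per cent of the stroke, from 0 (shut) to 100 (fully open). A call has 1 to 10 rows; each row is the pose to reach, as a shift and turn from the pose commanded when the call began, along the tool's axes at that moment; what a row does not reach only later rows make up. A row lasts 1/10 s, in which the tool goes at most 50 mm and 8.59 degrees, less where a joint would pass 70% of its speed; a pose out of reach is approached as far as the arm can. A call with a number of a shift or a turn outside -1 to 1 is refused whole. A call with a gripper value outside its range is refused whole. The fingers move at their own pace and stop on an object; the grip force is fixed at half the most. Time passes only in rows, so rows that repeat a pose let the fingers close. It gives the time, the measured TCP pose, the force and the opening at its end, in the units of the state.
- manip.get_obs(): the state, without advancing time (a new reading comes with each control period).
- manip.grab_frame(name): name is "scene" or "top" or "wrist"; returns a dict with "color" (420x560x3 uint8, red, green, blue), "fx", "fy", "cx", "cy" (pixels), "origin" and "attitude" of the camera in the world; the wrist camera has in their place "T_tool_cam" (4x4, takes a point from camera to tool coordinates, whose origin is the TCP and whose axes are the tool frame's). Camera axes: x right, y down, z forward; pixel columns grow to the right and rows downward; lengths in m; the calibration is good to about 2 mm. The wrist camera is an equidistant fisheye: a pixel r from the principal point sees the ray r / f radians off the axis. A picture is of the moment at which its call begins: read the wrist's pose just before it. There is no depth.
- manip.sign_off(): hands the job in, once; it reports no verdict.
Trained networks look in a picture, given as the dict that the camera call returned (one of the last four; its "shot" number tells which), for a name from the list of things; names that differ only in an ending like _2 or _b are one class to them, and where a whole thing is asked for, a point or a joint stands for the part that bears it (a point fixed in the world has none). Each returns a list of dicts, best first, with "confidence" (0 to 1); they miss things now and then, are a little off and sometimes report something else, mostly with a low value. They report only what shows in the picture. A call takes as long as a camera call.
- manip.spot_in(target, picture): "bbox" ([left, top, right, bottom] in pixels, round what is visible of it).
- manip.cut_out(target, picture): "region" (420x560 bool, what is visible of it) and "bbox" ([left, top, right, bottom] in pixels, round what is visible of it).
The state is a dict: "time": time; "joint_positions": joint angles; "joint_vel": joint speeds; "effort": joint torques, N m; "tool_pos": TCP position; "tool_rot": TCP orientation; "wrist_force": force on the tool from outside, world axes, zero at the start; "moment": the same for the moment, N m; "opening": finger opening in m.
Only numpy, scipy, OpenCV 4.12 (cv2) and the standard library are available. Lean on these libraries where they do the work, as an engineer would, in place of code of your own. Each camera call takes 0.05 s, during which the arm holds its last target.

## Task

Start the coach screw in the sloping brace of the bracket: take the T-handle driver with the big socket from its stand, seat the socket fully over the screw's hexagon head in line with the screw, and press firmly along the screw while turning it clockwise by half a turn or a little more, so that the first thread bites and the screw goes in by about 3 mm. Then put the driver back upright in its hole in the stand, and leave the small driver, the hammer, the cup, the tin and the spray bottle where they are.

Things in the scene. Friction and masses are not known exactly. Their poses are not given: they have to be found in the camera images.
- driver: Big T-handle socket driver, loose, 0.3-0.55 kg, standing socket down in one of the stand's two big holes. Steel socket (38 mm wide, 46 long) and shank (14 mm), black T handle, 165 mm overall. Origin: centre of the socket's mouth, its lowest point; z up the shank to the handle, x along the handle.
- driver_grip (a point): Middle of the driver's flat-sided handle, 150 mm above the mouth; axes as the driver's. Handle 100 mm long (x), 22 thick (y), 30 high (z); below it a 12 mm collar, 22 mm wide. Grasp it across its thickness.
- driver_socket (a point): Middle of the roof of the driver's hexagonal recess, 16 mm above the mouth. The recess is 26.5 mm across flats, two of its flats facing the driver's +x and -x; its first 4 mm flare out to 32 mm.
- screw_head (a point): Middle of the top of the coach screw's head, steel, 73 mm proud of the brace. z points out along the screw's axis, 30 degrees from vertical, its head leaning down the brace's slope, towards the robot. Head: hexagon 24 mm across flats, 10 high, two flats always facing this point's +x and -x (it turns with the screw), plus a 3 mm conical crown. Seated, the recess's roof meets this point.
- screw_in (a joint): How far the screw's thread has taken it in, m (0 at first; springing of the timber not counted). Turned clockwise seen from its head while pressed along its axis with over 8 N it goes in 6 mm a turn, 1 mm per radian; with less it turns on the spot; pressing alone does not drive it. 12 to 25 N is a good push.
- screw_give (a joint): How far the timber springs in under the screw when pressed, m: 1 mm for each 6 N, at most 6 mm; it springs back. Turning the screw takes 0.15 N m.
- jig: Fixed plywood board 340 x 240 x 12 mm with the timber bracket clamped on it. Origin on the bench under the point where the screw enters the brace, 82 mm up; x runs up the slope. The brace (60 mm wide) rises 30 degrees along +x. Tallest part: the post at x 127 to 165 mm, 200 mm above the bench. The low toggle clamps reach y = +-180 mm at x = 55 mm.
- driver_stand: Fixed wooden block 85 (x) x 200 (y) x 60 mm high with two big holes of 48 mm diameter at y +65 and -65 mm, 45 mm deep (their flat floors are 15 mm above the bench), and a narrow empty one between. Origin: centre of its underside.
- stand_left (a point): Centre of the floor of the big hole at the block's +y end.
- stand_right (a point): Centre of the floor of the big hole at the block's -y end.
- small_driver: A smaller T-handle driver, loose, in the other big hole of the stand: socket 26 mm diameter, handle 72 x 18 x 24 mm, 130 mm overall. Its socket does not fit the screw. Origin: centre of its foot, z up. Not to be used.
- hammer: Hammer lying on the bench; leave it.
- bolt_cup: Blue plastic cup with bolts, 84 mm wide, 115 mm high (bolts stand out to 130), origin under its centre; leave it standing.
- tin_can: Ribbed tin, 103 mm wide, 130 mm high, origin under its centre; leave it standing.
- spray_bottle: White spray bottle, 84 mm wide, 211 mm high, origin under its centre; leave it standing.

How it is judged:
On the way, in this order (a step that is already met when the one before it is completed fails the run):
1. the big driver's socket is seated on the screw's head, in line with it (distance between driver and screw_head below 0.019 m and z of driver in the frame of screw_head below -0.012 m and angle between the z axis of driver and the z axis of screw_head, either way round below 0.12 rad), for 0.1 s.
2. the screw is driven 2 mm or more while the driver sits on it (value of joint screw_in above 0.002 m and distance between driver and screw_head below 0.02 m), for 0.1 s.
At the end, for the whole second after the job is handed in: The coach screw has been driven at least 2 mm into the timber by its thread, and the big driver stands at rest, upright within 8 degrees, on the floor of a big hole of the stand (its mouth within 12 mm of the floor's centre), released (value of joint screw_in above 0.002 m and (distance between driver and stand_left below 0.012 m or distance between driver and stand_right below 0.012 m) and angle between driver's own z axis and vertical below 0.15 rad and linear speed of driver below 0.02 m/s); the robot touches nothing.
It fails at once if the small driver is pulled out or knocked over (distance of small_driver from where it was at the start of the episode above 0.03 m or angle between small_driver's own z axis and vertical above 0.5 rad).
It fails at once if the cup, the tin or the spray bottle is pushed 40 mm or tipped (distance of any of bolt_cup, tin_can, spray_bottle from where it was at the start of the episode above 0.04 m or angle between any of bolt_cup, tin_can, spray_bottle's own z axis and vertical above 0.5 rad).
It fails at once if the hammer is pushed 40 mm (distance of hammer from where it was at the start of the episode above 0.04 m).
It also fails if it takes over 69 s, if anything falls off the work surface, if the arm or the gripper's body presses on something with over 40 N, if the wrist force passes 120 N, or if a joint passes its speed limit or range.

## Working session

There is one attempt and no reset: what is moved stays moved. The work goes in short steps, Python scripts to look and compute and a tool call to move; the robot and the scene stay as the last step left them, time stands still between calls to the robot, and variables do not carry over. Pictures are saved under pics/ and viewed, and the job is handed in when it is done.

Besides the shell and the picture viewer there is one more tool, called after ">>>" by a JSON object that holds its "api" and its "payload". send_rows: Moves the arm, as the interface text tells. Its arguments: {"type":"object","properties":{"deltas":{"type":"array"}},"required":["deltas"]}

```bash
ls; mkdir -p pics; cat > h.py <<'E'
import numpy as np, cv2, pickle
from station import manip
from scipy.spatial.transform import Rotation as R
def shot(n,tag):
    o=manip.get_obs(); p=manip.grab_frame(n)
    cv2.imwrite(f'pics/{tag}.png',p['color'][:,:,::-1]); p['obs']=o
    pickle.dump(p,open(f'pics/{tag}.pkl','wb')); return p
E
python3 - <<'E'
from h import *
o=manip.get_obs(); print(o)
for n in ['scene','top','wrist']:
    p=shot(n,n+'0'); print(n,{k:v for k,v in p.items() if k not in('color','obs')})
    for t in ['driver','small_driver','screw_head','jig','driver_stand','hammer','bolt_cup','tin_can','spray_bottle']:
        try: print(t,[(np.round(d['bbox']),round(d['confidence'],2)) for d in manip.spot_in(t,p)][:3])
        except Exception as e: print(t,e)
E
```

```text
pics
{'time': 0.0, 'joint_positions': array([ 1.13239228e+00,  4.91562661e-01,  1.55947641e+00,  3.80475863e-06,
        1.09168968e+00, -1.05619720e-01]), 'joint_vel': array([ 5.81112022e-04,  8.06793067e-04, -9.80558039e-04, -7.21308142e-05,
       -1.00667463e-03, -4.12948254e-04]), 'effort': array([ 3.73258503e-03, -6.12649369e+01, -2.58191407e+01,  6.93482766e-02,
        4.81084292e-02, -7.07987806e-05]), 'tool_pos': array([0.20406229, 0.59050176, 0.23305053]), 'tool_rot': array([-3.14146953e+00,  1.12941292e-03,  1.23801031e+00]), 'wrist_force': array([0.15930669, 0.50102352, 0.04656394]), 'moment': array([-0.01876381, -0.02368263, -0.02509495]), 'opening': 0.09498202933154545}
scene {'fx': 490.4818797819202, 'fy': 490.4818797819202, 'cx': 285.29339980186217, 'cy': 212.69827287460723, 'origin': array([ 1.33311551, -0.07686239,  1.24488543]), 'attitude': array([-2.53672396, -0.00721247,  1.68824292]), 'shot': 1}
driver [(array([258., 179., 269., 224.]), 0.96)]
small_driver [(array([208., 187., 226., 218.]), 0.72)]
screw_head [(array([394., 227., 399., 250.]), 0.44)]
jig [(array
[... 923 characters left out ...]
0., 246.]), 0.8)]
spray_bottle [(array([368., 160., 409., 197.]), 0.89)]
wrist {'fx': 325.19226210127806, 'fy': 325.19226210127806, 'cx': 281.63235710768106, 'cy': 210.2676692869766, 'T_tool_cam': array([[ 9.99998376e-01,  9.05492418e-04,  1.55844698e-03,
         1.36863089e-04],
       [-1.26173046e-03,  9.69138039e-01,  2.46515456e-01,
        -6.81294495e-02],
       [-1.28713238e-03, -2.46517022e-01,  9.69137607e-01,
        -1.50028451e-01],
       [ 0.00000000e+00,  0.00000000e+00,  0.00000000e+00,
         1.00000000e+00]]), 'shot': 3}
driver []
small_driver []
screw_head []
jig []
driver_stand [(array([  0., 404.,  17., 420.]), 0.64)]
hammer []
bolt_cup []
tin_can []
spray_bottle []
```

View pics/scene0.png

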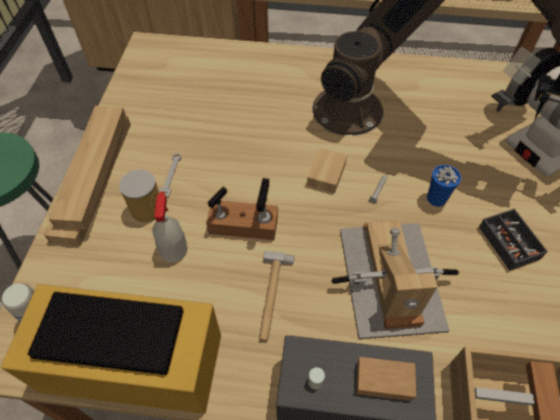

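View pics/top0.png

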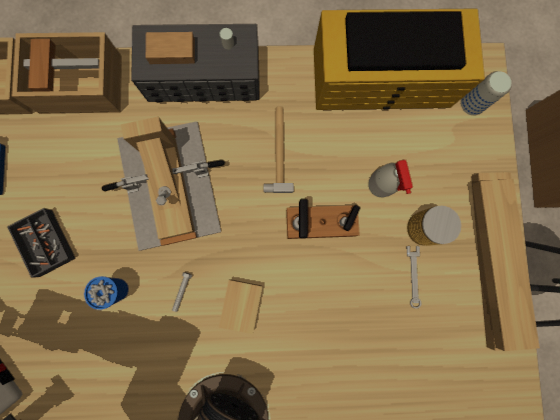

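```bash
cat >> h.py <<'E'
def cam(p):
    if 'T_tool_cam' in p:
        o=p['obs']; T=np.eye(4); T[:3,:3]=R.from_euler('xyz',o['tool_rot']).as_matrix(); T[:3,3]=o['tool_pos']
        T=T@p['T_tool_cam']; return T[:3,:3],T[:3,3],True
    return R.from_euler('xyz',p['attitude']).as_matrix(),np.array(p['origin']),False
def ray(p,u,v):
    Rm,o,f=cam(p); d=np.array([(u-p['cx'])/p['fx'],(v-p['cy'])/p['fy'],1.])
    if f:
        r=np.hypot(d[0],d[1]); d=np.array([d[0]/r*np.sin(r),d[1]/r*np.sin(r),np.cos(r)]) if r>1e-9 else np.array([0,0,1.])
    return o,Rm@d/np.linalg.norm(d)
def atz(p,u,v,z):
    o,d=ray(p,u,v); return o+d*(z-o[2])/d[2]
def proj(p,X):
    Rm,o,f=cam(p); c=Rm.T@(np.array(X)-o)
    if f:
        r=np.arctan2(np.hypot(c[0],c[1]),c[2]); h=np.hypot(c[0],c[1])+1e-12
        return np.array([p['cx']+p['fx']*r*c[0]/h,p['cy']+p['fy']*r*c[1]/h])
    return np.array([p['cx']+p['fx']*c[0]/c[2],p['cy']+p['fy']*c[1]/c[2]])
def tri(obs):
    A=np.zeros((3,3));b=np.zeros(3)
    for p,u,v in obs:
        o,d=ray(p,u,v);M=np.eye(3)-np.outer(d,d);A+=M;b+=M@o
    return np.linalg.solve(A,b)
def load(t): return pickle.load(open(f'pics/{t}.pkl','rb'))
E
python3 - <<'E'
from h import *
p=load('scene0');im=p['color'][:,:,::-1]
cv2.imwrite('pics/s0a.png',cv2.resize(im[150:280,180:340],None,fx=5,fy=4.6,interpolation=2)[:600])
cv2.imwrite('pics/s0b.png',cv2.resize(im[205:345,325:475],None,fx=4.2,fy=4.2,interpolation=2))
p=load('top0');im=p['color'][:,:,::-1]
cv2.imwrite('pics/t0a.png',cv2.resize(im[160:260,270:400],None,fx=6,fy=6,interpolation=2))
cv2.imwrite('pics/t0b.png',cv2.resize(im[110:260,95:235],None,fx=4,fy=4,interpolation=2))
E
```

```text
(no output)
```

View pics/s0a.png

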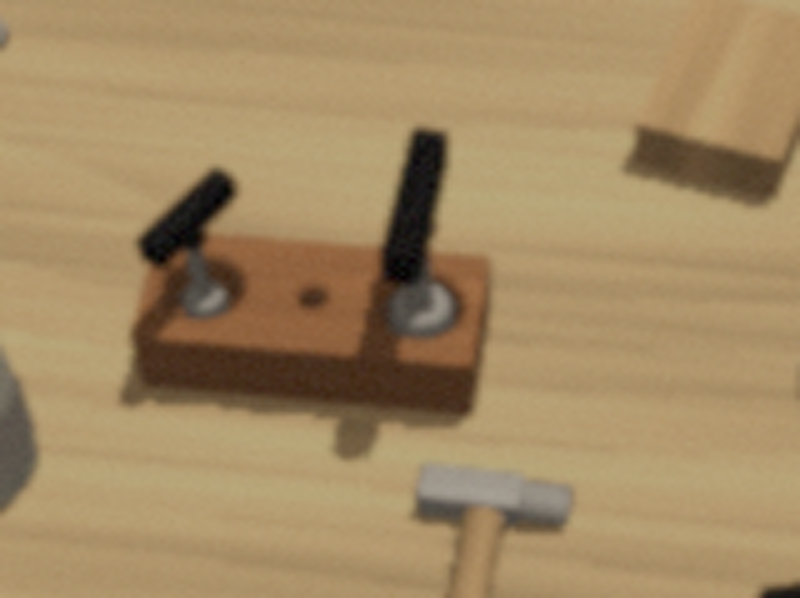

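View pics/s0b.png

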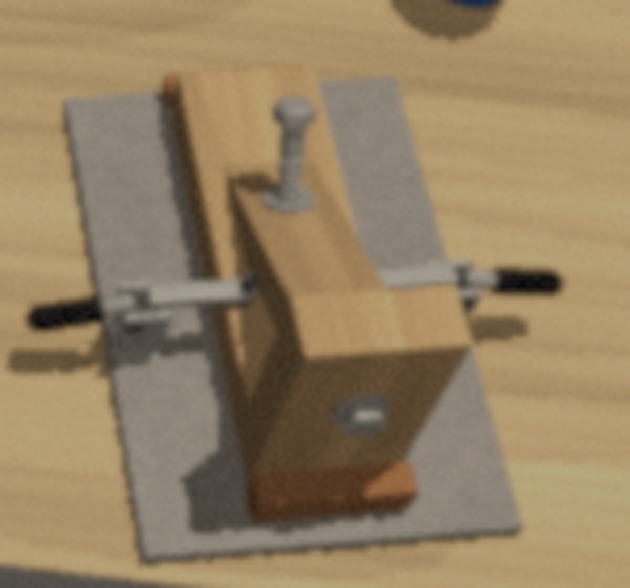

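View pics/t0a.png

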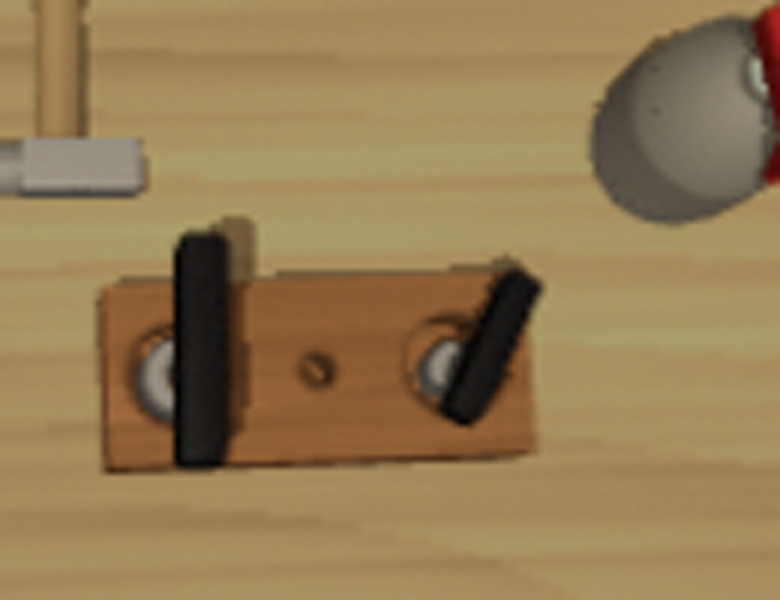

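View pics/t0b.png

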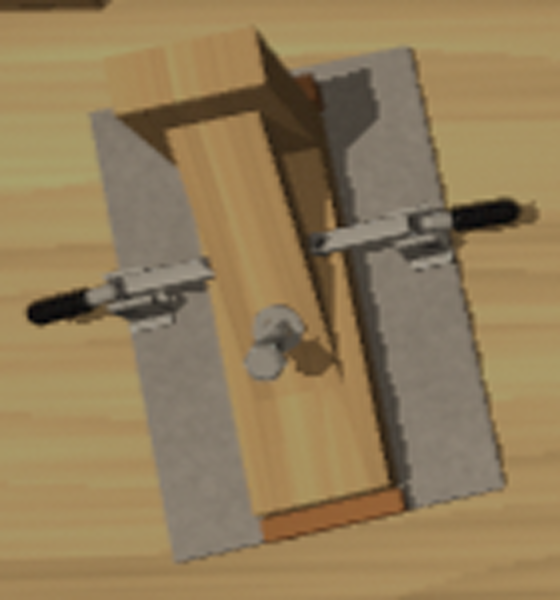

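```bash
python3 - <<'E'
from h import *
s=load('scene0');t=load('top0')
T=lambda z,l,sc,ox,oy,p:[atz(p,ox+u/sc,oy+v/sc,z).round(4) for u,v in l]
a=T(.06,[(104,288),(532,266),(537,452),(108,468)],6,270,160,t); print('stand top',a,np.mean(a,0))
# s0a scale x5,y4.6, offset 180,150
b=[atz(s,180+u/5,150+v/4.6,.06).round(4) for u,v in [(140,345),(155,235),(490,257),(475,367)]];print('stand sc',b,np.mean(b,0))
print('jig top',T(.012,[(95,113),(408,47),(505,487),(178,562)],4,95,110,t))
print('jig sc',T(.012,[(65,102),(397,78),(520,528),(145,560)],4.2,325,205,s))
print('head',tri([(t,95+266/4,110+360/4),(s,325+294/4.2,205+110/4.2)]))
print('entry top',atz(t,95+282/4,110+328/4,.082),atz(s,325+290/4.2,205+203/4.2,.082))
# driver handle ends (top centre z~.18)
print('handle top',T(.18,[(203,235),(200,465)],6,270,160,t))
print('handle sc',[atz(s,180+u/5,150+v/4.6,.18) for u,v in [(430,135),(402,262)]])
for nm,l in dict(small=[(518,280),(465,412)]).items(): print(nm,T(.145,l,6,270,160,t))
for nm,(u,v),z in [('cup',(104,293),.115),('tin',(440,225),.13),('spray',(388,180),.1)]: print(nm,atz(t,u,v,z))
print('hammer',atz(t,279,188,.02),atz(t,279,107,.02))
E
```

```text
stand top [array([ 0.5787, -0.1908,  0.06  ]), array([ 0.584 , -0.3926,  0.06  ]), array([ 0.4966, -0.3902,  0.06  ]), array([ 0.4946, -0.1901,  0.06  ])] [ 0.538475 -0.290925  0.06    ]
stand sc [array([ 0.5886, -0.3805,  0.06  ]), array([ 0.5039, -0.3892,  0.06  ]), array([ 0.4968, -0.1887,  0.06  ]), array([ 0.5814, -0.1867,  0.06  ])] [ 0.542675 -0.286275  0.06    ]
jig top [array([0.8054, 0.2992, 0.012 ]), array([0.8516, 0.069 , 0.012 ]), array([5.205e-01, 1.000e-04, 1.200e-02]), array([0.4731, 0.2333, 0.012 ])]
jig sc [array([0.5253, 0.0029, 0.012 ]), array([0.4758, 0.2387, 0.012 ]), array([0.8074, 0.3026, 0.012 ]), array([0.8563, 0.0701, 0.012 ])]
head [0.59739507 0.13917675 0.13963042]
entry top [0.62842283 0.14302684 0.082     ] [0.63145384 0.14789734 0.082     ]
handle top [array([ 0.5845, -0.2272,  0.18  ]), array([ 0.4883, -0.2225,  0.18  ])]
handle sc [array([ 0.49614941, -0.22167033,  0.18      ]), array([ 0.59075233, -0.22339213,  0.18      ])]
small [array([ 0.5666, -0.3667,  0.145 ]), array([ 0.5099, -0.3407,  0.145 ])]
cup [0.36355438 0.28920255 0.115     ]
tin [ 0.51416634 -0.58970087  0.13      ]
spray [ 0.64410477 -0.46811046  0.1       ]
hammer [ 0.64338346 -0.17024994  0.02      ] [ 0.89000739 -0.1772285   0.02      ]
```

```bash
cat >> h.py <<'E'
def cur():
    o=manip.get_obs(); return np.array(o['tool_pos']),R.from_euler('xyz',o['tool_rot']).as_matrix(),o
def plan(X,Rt,frm=None):
    p,Rm,o=cur() if frm is None else frm
    d=Rm.T@(np.array(X)-p)/.15; w=R.from_matrix(Rm.T@Rt).as_rotvec()/(np.pi/2)
    dist=np.linalg.norm(d)*150;ang=np.linalg.norm(w)*90
    print('d',d.round(3),'w',w.round(3),'mm',dist.round(1),'deg',ang.round(1),'rows',max(dist/50,ang/8.59).round(1),'calls',max(abs(d).max(),abs(w).max()).round(2))
def frame(z,xhint):
    z=np.array(z,float);z/=np.linalg.norm(z);x=np.array(xhint,float);x-=z*(x@z);x/=np.linalg.norm(x)
    return np.column_stack([x,np.cross(z,x),z])
def show():
    p,Rm,o=cur();print('t',round(o['time'],2),'pos',p.round(4),'\n',Rm.round(4),'\nq',np.round(o['joint_positions'],3),'F',np.round(o['wrist_force'],2),'M',np.round(o['moment'],3),'open',round(o['opening'],4))
yaw=.2
A=np.array([-.5*np.cos(yaw),-.5*np.sin(yaw),np.sqrt(.75)])
E
python3 - <<'E'
from h import *
H=np.array([.595,.1385,.143]); Rt=frame(-A,[np.cos(.2),np.sin(.2),0])
X=H-Rt@[0,-.014,.063]; print(X); plan(X,Rt)
E
```

```text
[0.56690927 0.11852098 0.1975596 ]
d [-2.185  3.314  0.24 ] w [-0.173  0.303  0.645] mm 596.5 deg 66.0 rows 11.9 calls 3.31
```

>>> {"api": "send_rows", "payload": {"deltas": [{"dx":-0.33,"dy":0.33},{"dx":-0.6,"dy":0.8},{"dx":-0.66,"dy":1.0}]}}

```text
validation failed for argument at $.de...
```

>>> {"api": "send_rows", "payload": {"deltas": [{"dx":-0.22,"dy":0.33},{"dx":-0.44,"dy":0.67},{"dx":-0.66,"dy":1.0},{"dx":-0.66,"dy":1.0}]}}

```text
validation failed for argument at $.de...
```

```bash
python3 - <<'E'
from h import *
show()
H=np.array([.595,.1385,.143]); Rt=frame(-A,[np.cos(.2),np.sin(.2),0])
X=H-Rt@[0,-.014,.063]; print(X); plan(X,Rt)
E
```

```text
t 1.5 pos [0.2042 0.5907 0.2336] 
 [[ 0.3267  0.9451  0.    ]
 [ 0.9451 -0.3267  0.    ]
 [ 0.      0.     -1.    ]] 
q [ 1.132  0.491  1.559 -0.     1.092 -0.106] F [-0.29  0.24  0.27] M [ 0.021  0.02  -0.003] open 0.0955
[0.56690927 0.11852098 0.1975596 ]
d [-2.185  3.314  0.24 ] w [-0.173  0.303  0.645] mm 596.5 deg 66.0 rows 11.9 calls 3.31
```

>>> {"api": "send_rows", "payload": {"deltas": [{"dx":-0.33,"dy":0.33,"dz":0,"wx":0,"wy":0,"wz":0,"jaw":100},{"dx":-0.5,"dy":0.67,"dz":0,"wx":0,"wy":0,"wz":0,"jaw":100},{"dx":-0.66,"dy":1.0,"dz":0,"wx":0,"wy":0,"wz":0,"jaw":100}]}}

```text
time: 1.8
tool_pos: [0.2924, 0.4694, 0.2337]
tool_rot: [3.142, -0.0, 1.24]
wrist_force: [1.4, 0.6, -0.4]
opening: 0.095
```

>>> {"api": "send_rows", "payload": {"deltas": [{"dx":-0.22,"dy":0.33,"dz":0,"wx":0,"wy":0,"wz":0,"jaw":100},{"dx":-0.44,"dy":0.67,"dz":0,"wx":0,"wy":0,"wz":0,"jaw":100},{"dx":-0.66,"dy":1.0,"dz":0,"wx":0,"wy":0,"wz":0,"jaw":100},{"dx":-0.66,"dy":1.0,"dz":0,"wx":0,"wy":0,"wz":0,"jaw":100}]}}

```text
time: 2.2
tool_pos: [0.4032, 0.3258, 0.2338]
tool_rot: [3.141, -0.0, 1.236]
wrist_force: [-0.5, 1.1, 1.1]
opening: 0.0951
```

```bash
python3 - <<'E'
from h import *
show()
H=np.array([.595,.1385,.143]); Rt=frame(-A,[np.cos(.2),np.sin(.2),0])
X=H-Rt@[0,-.014,.063]; print(X); plan(X,Rt)
E
```

```text
t 2.2 pos [0.4032 0.3258 0.2338] 
 [[ 3.283e-01  9.446e-01  5.000e-04]
 [ 9.446e-01 -3.283e-01  1.000e-04]
 [ 2.000e-04  5.000e-04 -1.000e+00]] 
q [ 0.552  0.34   1.817 -0.     0.984 -0.684] F [-0.48  1.13  1.06] M [ 0.07  -0.023  0.041] open 0.0951
[0.56690927 0.11852098 0.1975596 ]
d [-0.947  1.484  0.242] w [-0.172  0.302  0.644] mm 266.6 deg 65.9 rows 7.7 calls 1.48
```

>>> {"api": "send_rows", "payload": {"deltas": [{"dx":-0.2,"dy":0.28,"dz":0,"wx":-0.025,"wy":0.045,"wz":0.08,"jaw":100},{"dx":-0.4,"dy":0.56,"dz":0,"wx":-0.05,"wy":0.08,"wz":0.16,"jaw":100},{"dx":-0.6,"dy":0.84,"dz":0,"wx":-0.075,"wy":0.12,"wz":0.24,"jaw":100},{"dx":-0.7,"dy":1.0,"dz":0,"wx":-0.1,"wy":0.16,"wz":0.32,"jaw":100},{"dx":-0.7,"dy":1.0,"dz":0,"wx":-0.12,"wy":0.2,"wz":0.4,"jaw":100}]}}

```text
time: 2.7
tool_pos: [0.5114, 0.177, 0.234]
tool_rot: [3.058, -0.355, 0.608]
wrist_force: [0.0, 0.4, 0.4]
opening: 0.095
```

```bash
python3 - <<'E'
from h import *
show()
H=np.array([.595,.1385,.143]); Rt=frame(-A,[np.cos(.2),np.sin(.2),0])
X=H-Rt@[0,-.014,.063]; print(X); plan(X,Rt)
E
```

```text
t 2.7 pos [0.5114 0.177  0.234 ] 
 [[ 0.7694  0.5457  0.332 ]
 [ 0.5358 -0.8343  0.1295]
 [ 0.3477  0.0783 -0.9343]] 
q [ 0.179  0.266  1.987  0.135  0.534 -0.518] F [0.03 0.35 0.37] M [-0.136  0.131 -0.068] open 0.095
[0.56690927 0.11852098 0.1975596 ]
d [-0.009  0.508  0.299] w [-0.058  0.096  0.24 ] mm 88.5 deg 23.8 rows 2.8 calls 0.51
```

>>> {"api": "send_rows", "payload": {"deltas": [{"dx":0,"dy":0.25,"dz":0.1,"wx":-0.02,"wy":0.03,"wz":0.08,"jaw":100},{"dx":0,"dy":0.508,"dz":0.2,"wx":-0.04,"wy":0.06,"wz":0.16,"jaw":100},{"dx":-0.009,"dy":0.508,"dz":0.299,"wx":-0.058,"wy":0.096,"wz":0.24,"jaw":100},{"dx":-0.009,"dy":0.508,"dz":0.299,"wx":-0.058,"wy":0.096,"wz":0.24,"jaw":100},{"dx":-0.009,"dy":0.508,"dz":0.299,"wx":-0.058,"wy":0.096,"wz":0.24,"jaw":100}]}}

```text
time: 3.2
tool_pos: [0.5647, 0.1223, 0.1973]
tool_rot: [3.14, -0.518, 0.214]
wrist_force: [0.5, 0.4, 0.3]
opening: 0.0947
```

```bash
python3 - <<'E'
from h import *
show()
p=shot('wrist','w1'); im=p['color'][:,:,::-1]
print([(d['bbox'],d['confidence']) for d in manip.spot_in('screw_head',p)])
u,v=proj(p,[.595,.1385,.143]);print(u,v)
u,v=int(u),int(v);c=im[max(0,v-75):v+75,max(0,u-100):u+100];print(max(0,u-100),max(0,v-75))
cv2.imwrite('pics/w1z.png',cv2.resize(c,None,fx=4,fy=4,interpolation=2))
E
```

```text
t 3.2 pos [0.5647 0.1223 0.1973] 
 [[ 0.8491  0.2111  0.4842]
 [ 0.1841 -0.9775  0.1033]
 [ 0.4951  0.0014 -0.8688]] 
q [ 0.068  0.349  2.047  0.297  0.242 -0.415] F [0.45 0.42 0.3 ] M [-0.081  0.314 -0.008] open 0.0947
[([266.5, 188.8, 303.5, 236.7], 0.62)]
283.84052355355317 217.81819099844
183 142
```

View pics/w1z.png

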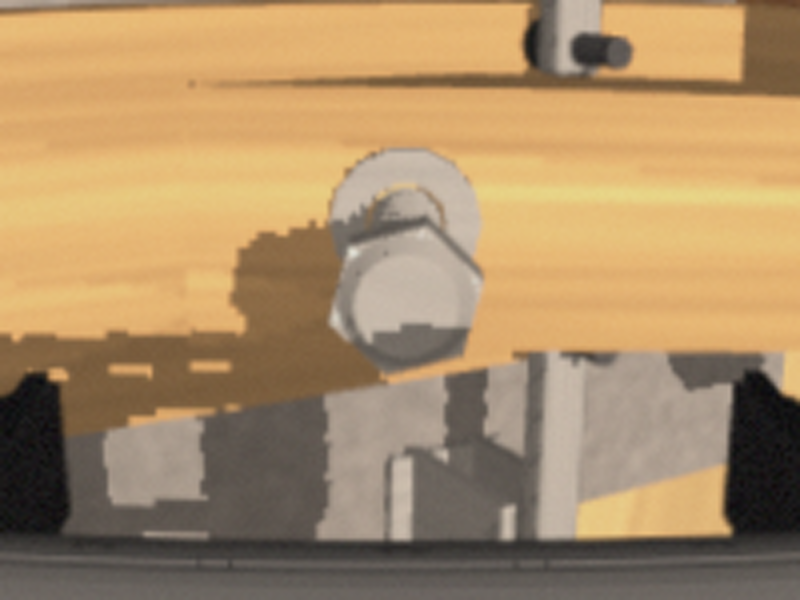

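View pics/w1.png

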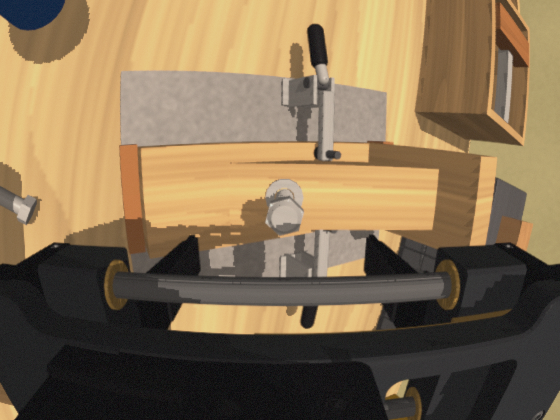

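```bash
cat > fit.py <<'E'
from h import *
from scipy.optimize import least_squares
w=load('w1');s=load('scene0');t=load('top0')
C=np.array([(425,218),(483,270),(465,352),(388,373),(332,325),(348,248)])/4+[183,142]
# refs: axis-frame: e1 up-slope-ish dir perpendicular to A, e2 = A x e1
def basis(y):
    A=np.array([-.5*np.cos(y),-.5*np.sin(y),np.sqrt(.75)]); e2=np.array([-np.sin(y),np.cos(y),0]); return np.cross(e2,A),e2,A
def hexp(H,sp,y,z):
    e1,e2,A=basis(y); return [H+A*z+.024/np.sqrt(3)*(np.cos(a)*e1+np.sin(a)*e2) for a in sp+np.pi/6+np.arange(6)*np.pi/3]
def hull(H,sp,y):
    P=np.array([proj(w,X) for X in hexp(H,sp,y,-.003)+hexp(H,sp,y,-.013)],np.float32); return cv2.convexHull(P)
def res(q,y=.2):
    H=q[:3];h=hull(H,q[3],y)
    r=[cv2.pointPolygonTest(h,(float(c[0]),float(c[1])),True) for c in C]
    P=np.array([proj(w,X) for X in hexp(H,q[3],y,-.003)+hexp(H,q[3],y,-.013)])
    r+= [0.7*np.linalg.norm(P-c,axis=1).min() for c in C]
    # base washer centre on brace: H-.073A
    e1,e2,A=basis(y);
    r+=list(.5*(proj(w,H-.072*A)-(np.array([405,222])/4+[183,142])))*0
    r+=list(.5*(proj(t,H)-[95+266/4,110+360/4]))+list(.5*(proj(s,H)-[325+294/4.2,205+108/4.2]))
    return np.array(r)
if __name__=='__main__':
    for y in (.18,.2,.22):
        b=min((least_squares(res,[.595,.1385,.143,sp],args=(y,),x_scale=[.01,.01,.01,.3]) for sp in np.arange(0,1.05,.15)),key=lambda r:r.cost)
        print(y,b.x.round(4),np.degrees(b.x[3]).round(1),b.cost,res(b.x,y).round(2))
        A=basis(y)[2]; print('base',proj(w,b.x[:3]-.071*A)*1-[183,142],'entry z',(b.x[:3]-.073*A).round(4))
        if y==.2:
            im=w['color'][:,:,::-1].copy();im=cv2.resize(im[142:292,183:383],None,fx=4,fy=4,interpolation=2)
            f=lambda X:tuple(((proj(w,X)-[183,142])*4+1.5).astype(int))
            for z,c in((-.003,(0,0,255)),(-.013,(0,255,0))):
                cv2.polylines(im,[np.array([f(X) for X in hexp(b.x[:3],b.x[3],y,z)])],True,c,1)
            for k in range(0,72,8): cv2.circle(im,f(b.x[:3]-A*k/1000),2,(255,0,0),-1)
            cv2.imwrite('pics/fit1.png',im)
E
python3 fit.py
```

```text
0.18 [0.5971 0.1376 0.1412 0.8375] 48.0 0.9950568410775817 [ 0.48 -0.4   0.01  0.34 -0.23 -0.32  0.43  0.56  0.5   0.5   0.25  0.35
  0.08  0.   -0.36  0.02]
base [101.52101431  56.56435998] entry z [0.6331 0.1442 0.078 ]
0.2 [0.5966 0.1377 0.142  0.8258] 47.3 1.0793153606461923 [ 0.6  -0.36  0.06  0.37 -0.07 -0.13  0.53  0.69  0.47  0.55  0.19  0.24
  0.03  0.08 -0.32 -0.13]
base [101.48525846  55.78157114] entry z [0.6324 0.145  0.0788]
0.22 [0.5976 0.1374 0.1406 0.7997] 45.8 1.127725614419886 [ 0.47 -0.43 -0.08  0.31 -0.25 -0.36  0.44  0.6   0.55  0.44  0.24  0.45
  0.17 -0.06 -0.43  0.14]
base [101.53927251  55.2318175 ] entry z [0.6332 0.1453 0.0774]
```

View pics/fit1.png

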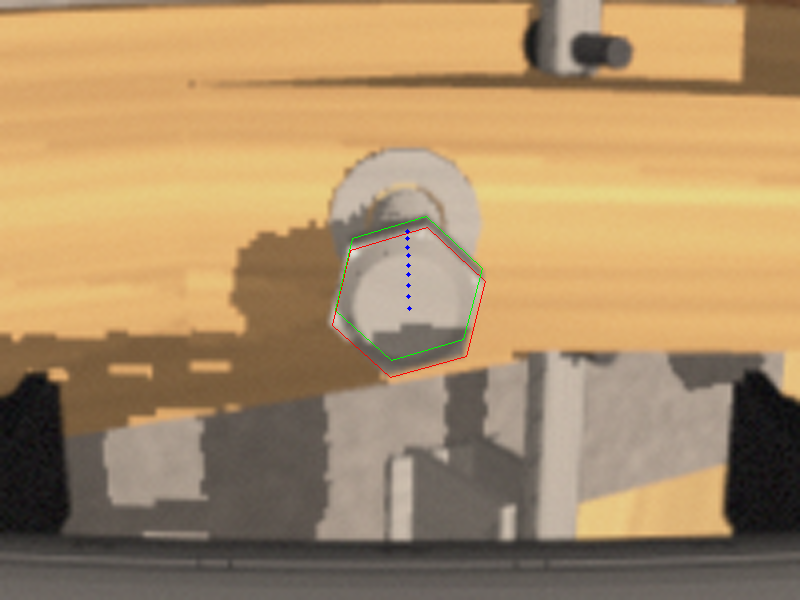

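```bash
python3 - <<'E'
from h import *
Rd=frame([0,0,-1],[np.cos(1.54),np.sin(1.54),0])
plan([.54,-.2237,.27],Rd)
p,Rm,o=cur()
plan(p+[-.02,-.08,.09],Rd)
print((Rm.T@[-.02,-.13,.09]/.15).round(3))
E
```

```text
d [-0.328  2.222 -0.736] w [ 0.22  -0.28  -0.825] mm 354.6 deg 80.8 rows 9.4 calls 2.22
d [ 0.087  0.494 -0.641] w [ 0.22  -0.28  -0.825] mm 122.1 deg 80.8 rows 9.4 calls 0.82
[ 0.026  0.82  -0.675]
```

>>> {"api": "send_rows", "payload": {"deltas": [{"dx":0,"dy":0,"dz":-0.3,"wx":0,"wy":0,"wz":0,"jaw":100},{"dx":0.02,"dy":0.25,"dz":-0.5,"wx":0.02,"wy":-0.03,"wz":-0.08,"jaw":100},{"dx":0.026,"dy":0.5,"dz":-0.64,"wx":0.04,"wy":-0.06,"wz":-0.16,"jaw":100},{"dx":0.026,"dy":0.7,"dz":-0.675,"wx":0.07,"wy":-0.09,"wz":-0.25,"jaw":100},{"dx":0.026,"dy":0.82,"dz":-0.675,"wx":0.09,"wy":-0.12,"wz":-0.34,"jaw":100},{"dx":0.026,"dy":0.95,"dz":-0.675,"wx":0.12,"wy":-0.15,"wz":-0.43,"jaw":100}]}}

```text
time: 3.9
tool_pos: [0.5485, -0.0282, 0.2889]
tool_rot: [3.054, -0.259, 0.89]
wrist_force: [-0.2, -0.4, 0.4]
opening: 0.0951
```

```bash
python3 - <<'E'
from h import *
show()
Rd=frame([0,0,-1],[np.cos(1.54),np.sin(1.54),0])
plan([.54,-.2237,.27],Rd)
E
```

```text
t 3.9 pos [ 0.5485 -0.0282  0.2889] 
 [[ 0.6081  0.7602  0.2285]
 [ 0.7513 -0.6442  0.1436]
 [ 0.2563  0.0844 -0.9629]] 
q [-0.264  0.256  1.807  0.254  0.907 -1.283] F [-0.22 -0.42  0.36] M [-0.112  0.18  -0.009] open 0.0951
d [-1.046  0.786 -0.079] w [ 0.107 -0.141 -0.418] mm 196.6 deg 40.9 rows 4.8 calls 1.05
```

>>> {"api": "send_rows", "payload": {"deltas": [{"dx":-0.25,"dy":0.18,"dz":-0.02,"wx":0.02,"wy":-0.03,"wz":-0.08,"jaw":100},{"dx":-0.5,"dy":0.38,"dz":-0.04,"wx":0.04,"wy":-0.06,"wz":-0.16,"jaw":100},{"dx":-0.75,"dy":0.58,"dz":-0.06,"wx":0.06,"wy":-0.09,"wz":-0.25,"jaw":100},{"dx":-0.95,"dy":0.72,"dz":-0.079,"wx":0.08,"wy":-0.12,"wz":-0.34,"jaw":100},{"dx":-1.0,"dy":0.786,"dz":-0.079,"wx":0.107,"wy":-0.141,"wz":-0.418,"jaw":100},{"dx":-1.0,"dy":0.786,"dz":-0.079,"wx":0.107,"wy":-0.141,"wz":-0.418,"jaw":100},{"dx":-1.0,"dy":0.786,"dz":-0.079,"wx":0.107,"wy":-0.141,"wz":-0.418,"jaw":100}]}}

```text
time: 4.6
tool_pos: [0.5429, -0.2165, 0.2699]
tool_rot: [3.141, -0.004, 1.53]
wrist_force: [-0.0, -0.1, -0.4]
opening: 0.0951
```

```bash
python3 - <<'E'
from h import *
show()
Rd=frame([0,0,-1],[np.cos(1.54),np.sin(1.54),0])
plan([.54,-.2237,.27],Rd)
p=shot('wrist','w2'); im=p['color'].copy()[:,:,::-1].copy()
for X in [(.54,-.2237,.18),(.59,-.2252,.18),(.49,-.2222,.18)]:
    u=proj(p,X);print(u); cv2.circle(im,tuple(u.astype(int)),2,(0,0,255),-1)
cv2.imwrite('pics/w2z.png',cv2.resize(im[60:360,80:480],None,fx=2,fy=2,interpolation=2))
E
```

```text
t 4.6 pos [ 0.5429 -0.2165  0.2699] 
 [[ 4.060e-02  9.992e-01  7.000e-04]
 [ 9.992e-01 -4.060e-02  3.700e-03]
 [ 3.700e-03  6.000e-04 -1.000e+00]] 
q [-0.494  0.399  1.614  0.004  1.13  -2.026] F [-0.04 -0.07 -0.36] M [ 0.018  0.004 -0.065] open 0.0951
d [-0.049 -0.017 -0.001] w [ 0.    -0.002 -0.006] mm 7.8 deg 0.6 rows 0.2 calls 0.05
[271.29022985 215.75555035]
[272.48675589 274.99534284]
[270.23410004 150.0562666 ]
```

View pics/w2z.png

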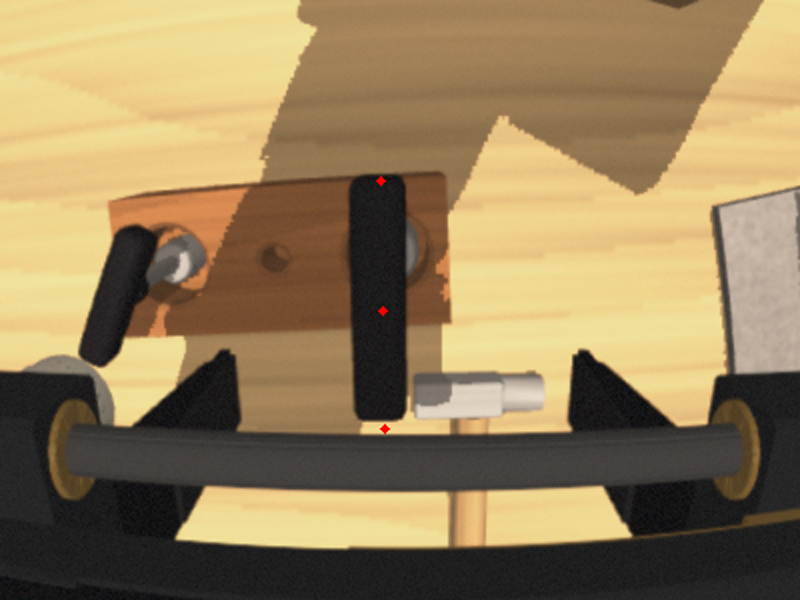

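```bash
python3 - <<'E'
from h import *
p=load('w2')
for u,v in [(350,177),(405,177),(355,418),(406,418),(352,300),(406,300)]: print(atz(p,80+u/2,60+v/2,.18).round(4))
# hole/stand
Rd=frame([0,0,-1],[np.cos(1.54),np.sin(1.54),0])
E
```

```text
[ 0.4883 -0.2334  0.18  ]
[ 0.4892 -0.2131  0.18  ]
[ 0.5842 -0.2371  0.18  ]
[ 0.5849 -0.2164  0.18  ]
[ 0.535  -0.2351  0.18  ]
[ 0.5358 -0.2146  0.18  ]
```

```bash
python3 - <<'E'
from h import *
Rd=frame([0,0,-1],[np.cos(1.535),np.sin(1.535),0])
plan([.538,-.2248,.165],Rd)
E
```

```text
d [-0.061 -0.03   0.7  ] w [ 0.    -0.002 -0.003] mm 105.4 deg 0.3 rows 2.1 calls 0.7
```

>>> {"api": "send_rows", "payload": {"deltas": [{"dx":-0.061,"dy":-0.03,"dz":0.1,"wx":0,"wy":-0.002,"wz":-0.003,"jaw":100},{"dx":-0.061,"dy":-0.03,"dz":0.3,"wx":0,"wy":-0.002,"wz":-0.003,"jaw":100},{"dx":-0.061,"dy":-0.03,"dz":0.5,"wx":0,"wy":-0.002,"wz":-0.003,"jaw":100},{"dx":-0.061,"dy":-0.03,"dz":0.7,"wx":0,"wy":-0.002,"wz":-0.003,"jaw":100},{"dx":-0.061,"dy":-0.03,"dz":0.7,"wx":0,"wy":-0.002,"wz":-0.003,"jaw":100},{"dx":-0.061,"dy":-0.03,"dz":0.7,"wx":0,"wy":-0.002,"wz":-0.003,"jaw":60},{"dx":-0.061,"dy":-0.03,"dz":0.7,"wx":0,"wy":-0.002,"wz":-0.003,"jaw":35}]}}

```text
time: 5.35
tool_pos: [0.5386, -0.226, 0.1663]
tool_rot: [3.139, 0.001, 1.537]
wrist_force: [-0.1, 0.2, -0.3]
opening: 0.0845
```

```bash
python3 - <<'E'
from h import *
show()
p=shot('wrist','w3'); im=p['color'][:,:,::-1]
cv2.imwrite('pics/w3z.png',cv2.resize(im[60:360,80:480],None,fx=2,fy=2,interpolation=2))
E
```

```text
t 5.35 pos [ 0.5386 -0.226   0.1663] 
 [[ 0.034   0.9994  0.0021]
 [ 0.9994 -0.034  -0.0013]
 [-0.0012  0.0021 -1.    ]] 
q [-0.51   0.508  1.737 -0.     0.894 -2.047] F [-0.11  0.17 -0.25] M [0.024 0.006 0.017] open 0.0845
```

View pics/w3z.png

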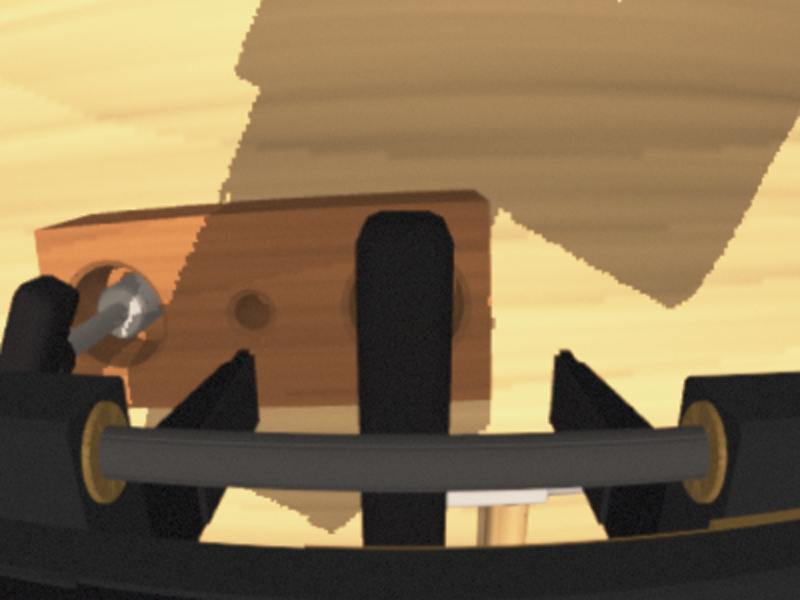

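```bash
python3 - <<'E'
from h import *
p=load('w3')
for v,z in [(211,.15),(211,.18),(240,.18)]: print(v,z,atz(p,80+405/2,60+v/2,z).round(4))
E
```

```text
211 0.15 [ 0.4892 -0.2237  0.15  ]
211 0.18 [ 0.4858 -0.2237  0.18  ]
240 0.18 [ 0.492  -0.2239  0.18  ]
```

>>> {"api": "send_rows", "payload": {"deltas": [{"dx":0.0,"dy":0.0,"dz":0,"wx":0,"wy":0,"wz":0,"jaw":0},{"dx":0.0,"dy":0.0,"dz":0,"wx":0,"wy":0,"wz":0,"jaw":0},{"dx":0.0,"dy":0.0,"dz":0,"wx":0,"wy":0,"wz":0,"jaw":0},{"dx":0.0,"dy":0.0,"dz":0,"wx":0,"wy":0,"wz":0,"jaw":0},{"dx":0.0,"dy":0.0,"dz":0,"wx":0,"wy":0,"wz":0,"jaw":0},{"dx":0.0,"dy":0.0,"dz":0,"wx":0,"wy":0,"wz":0,"jaw":0},{"dx":0.0,"dy":0.0,"dz":0,"wx":0,"wy":0,"wz":0,"jaw":0},{"dx":0.0,"dy":0.0,"dz":0,"wx":0,"wy":0,"wz":0,"jaw":0}]}}

```text
time: 6.2
tool_pos: [0.538, -0.226, 0.1643]
tool_rot: [-3.141, 0.0, 1.537]
wrist_force: [-0.3, -0.1, 0.7]
opening: 0.0218
```

>>> {"api": "send_rows", "payload": {"deltas": [{"dx":0.0,"dy":0.0,"dz":-0.1,"wx":0,"wy":0,"wz":0,"jaw":0},{"dx":0.0,"dy":0.0,"dz":-0.3,"wx":0,"wy":0,"wz":0,"jaw":0},{"dx":0.0,"dy":0.0,"dz":-0.5,"wx":0,"wy":0,"wz":0,"jaw":0},{"dx":0.0,"dy":0.0,"dz":-0.7,"wx":0,"wy":0,"wz":0,"jaw":0},{"dx":0.0,"dy":0.0,"dz":-0.9,"wx":0,"wy":0,"wz":0,"jaw":0},{"dx":0.0,"dy":0.0,"dz":-1,"wx":0,"wy":0,"wz":0,"jaw":0},{"dx":0.0,"dy":0.0,"dz":-1,"wx":0,"wy":0,"wz":0,"jaw":0}]}}

```text
time: 6.9
tool_pos: [0.5383, -0.2261, 0.3159]
tool_rot: [3.139, 0.001, 1.537]
wrist_force: [-0.1, -0.0, -5.2]
opening: 0.0221
```

```bash
cat >> h.py <<'E'
H=np.array([.595,.1375,.145])
def Rscrew(ang,y=.2): # tool y at ang deg from e1 about A
    A=np.array([-.5*np.cos(y),-.5*np.sin(y),np.sqrt(.75)]); e2=np.array([-np.sin(y),np.cos(y),0]); e1=np.cross(e2,A)
    a=np.radians(ang); yy=np.cos(a)*e1+np.sin(a)*e2; z=-A; return np.column_stack([np.cross(yy,z),yy,z])
E
python3 - <<'E'
from h import *
show()
Rt=Rscrew(-73.5); X=H+A*(.134+.05);print(X,Rt)
plan(X,Rt)
p=shot('scene','s2');p=shot('wrist','w4')
E
```

```text
t 6.9 pos [ 0.5383 -0.2261  0.3159] 
 [[ 0.0337  0.9994  0.0021]
 [ 0.9994 -0.0337 -0.0015]
 [-0.0015  0.0021 -1.    ]] 
q [-0.511  0.359  1.551 -0.     1.229 -2.048] F [-0.13 -0.   -5.21] M [-0.037 -0.042 -0.039] open 0.0221
[0.50483387 0.11922242 0.30434867] [[ 0.75738515  0.43154966  0.49003329]
 [ 0.44332146 -0.89084157  0.09933467]
 [ 0.47940987  0.14200767 -0.8660254 ]]
d [ 2.293 -0.301  0.073] w [-0.252  0.24   0.652] mm 347.1 deg 66.5 rows 7.7 calls 2.29
```

View pics/w4.png

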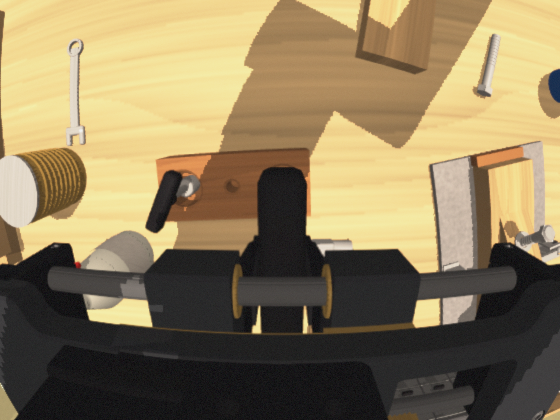

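View pics/s2.png

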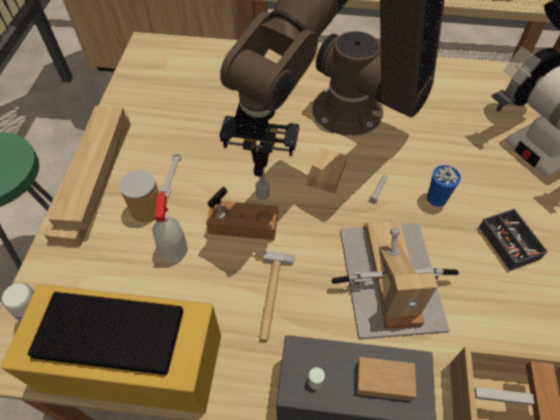

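>>> {"api": "send_rows", "payload": {"deltas": [{"dx":0.1,"dy":-0.0,"dz":0,"wx":0,"wy":0,"wz":0.0,"jaw":0},{"dx":0.3,"dy":-0.03,"dz":0,"wx":-0.0,"wy":0.0,"wz":0.05,"jaw":0},{"dx":0.5,"dy":-0.06,"dz":0,"wx":0,"wy":0,"wz":0.1,"jaw":0},{"dx":0.75,"dy":-0.1,"dz":0,"wx":0,"wy":0,"wz":0.15,"jaw":0},{"dx":1.0,"dy":-0.15,"dz":0,"wx":0,"wy":0,"wz":0.2,"jaw":0}]}}

```text
time: 7.5
tool_pos: [0.5198, -0.0733, 0.313]
tool_rot: [-3.139, 0.0, 1.219]
wrist_force: [0.6, -0.3, -5.1]
opening: 0.0222
```

```bash
python3 - <<'E'
from h import *
show()
Rt=Rscrew(-73.5); X=H+A*(.134+.05)
plan(X,Rt)
E
```

```text
t 7.5 pos [ 0.5198 -0.0733  0.313 ] 
 [[ 3.444e-01  9.388e-01 -2.500e-03]
 [ 9.388e-01 -3.444e-01  7.000e-04]
 [-2.000e-04 -2.600e-03 -1.000e+00]] 
q [-0.266  0.272  1.689 -0.     1.184 -1.485] F [ 0.59 -0.26 -5.11] M [ 0.002 -0.02  -0.015] open 0.0222
d [ 1.171 -0.536  0.059] w [-0.209  0.271  0.454] mm 193.3 deg 51.2 rows 6.0 calls 1.17
```

>>> {"api": "send_rows", "payload": {"deltas": [{"dx":0.13,"dy":-0.06,"dz":-0.03,"wx":-0.02,"wy":0.03,"wz":0.045,"jaw":0},{"dx":0.26,"dy":-0.12,"dz":-0.06,"wx":-0.04,"wy":0.055,"wz":0.09,"jaw":0},{"dx":0.39,"dy":-0.18,"dz":-0.09,"wx":-0.06,"wy":0.08,"wz":0.14,"jaw":0},{"dx":0.52,"dy":-0.24,"dz":-0.12,"wx":-0.08,"wy":0.11,"wz":0.18,"jaw":0},{"dx":0.65,"dy":-0.3,"dz":-0.12,"wx":-0.1,"wy":0.135,"wz":0.225,"jaw":0},{"dx":0.78,"dy":-0.36,"dz":-0.12,"wx":-0.125,"wy":0.16,"wz":0.27,"jaw":0},{"dx":0.9,"dy":-0.42,"dz":-0.12,"wx":-0.145,"wy":0.19,"wz":0.32,"jaw":0},{"dx":1.0,"dy":-0.48,"dz":-0.1,"wx":-0.165,"wy":0.215,"wz":0.36,"jaw":0}]}}

```text
time: 8.3
tool_pos: [0.5029, 0.0917, 0.3283]
tool_rot: [2.985, -0.391, 0.677]
wrist_force: [-0.5, -0.9, -5.0]
opening: 0.0219
```

```bash
python3 - <<'E'
from h import *
show()
Rt=Rscrew(-73.5); X=H+A*(.134+.05)
plan(X,Rt)
E
```

```text
t 8.3 pos [0.5029 0.0917 0.3283] 
 [[ 0.7207  0.5723  0.3912]
 [ 0.5791 -0.8072  0.114 ]
 [ 0.381   0.1444 -0.9132]] 
q [-0.007  0.094  1.939  0.18   0.713 -0.766] F [-0.48 -0.89 -5.01] M [-0.247  0.572 -0.041] open 0.0219
d [ 0.055 -0.164  0.171] w [-0.044  0.055  0.095] mm 36.5 deg 10.6 rows 1.2 calls 0.17
```

>>> {"api": "send_rows", "payload": {"deltas": [{"dx":0.02,"dy":-0.06,"dz":0.06,"wx":-0.015,"wy":0.02,"wz":0.03,"jaw":0},{"dx":0.04,"dy":-0.12,"dz":0.12,"wx":-0.03,"wy":0.04,"wz":0.065,"jaw":0},{"dx":0.055,"dy":-0.164,"dz":0.171,"wx":-0.044,"wy":0.055,"wz":0.095,"jaw":0},{"dx":0.055,"dy":-0.164,"dz":0.171,"wx":-0.044,"wy":0.055,"wz":0.095,"jaw":0},{"dx":0.055,"dy":-0.164,"dz":0.171,"wx":-0.044,"wy":0.055,"wz":0.095,"jaw":0}]}}

```text
time: 8.8
tool_pos: [0.5053, 0.1182, 0.3048]
tool_rot: [2.978, -0.497, 0.535]
wrist_force: [-0.5, 0.5, -4.6]
opening: 0.0215
```

```bash
python3 - <<'E'
from h import *
show()
Rt=Rscrew(-73.5); X=H+A*(.134+.05)
plan(X,Rt)
for n in ['scene','top','wrist']:
    p=shot(n,n+'5'); im=p['color'][:,:,::-1].copy()
    u,v=proj(p,H).astype(int);
    x0=min(max(0,u-70),420);y0=min(max(0,v-60),310);print(n,x0,y0,proj(p,H))
    cv2.imwrite(f'pics/{n}5z.png',cv2.resize(im[y0:y0+110,x0:x0+140],None,fx=5,fy=5,interpolation=2))
E
```

```text
t 8.8 pos [0.5053 0.1182 0.3048] 
 [[ 0.7564  0.4358  0.4878]
 [ 0.4479 -0.8886  0.0995]
 [ 0.4767  0.1432 -0.8673]] 
q [ 0.071  0.108  2.027  0.137  0.494 -0.526] F [-0.5   0.48 -4.57] M [-0.187  0.762 -0.039] open 0.0215
d [-0.001 -0.008  0.002] w [-0.001  0.001  0.003] mm 1.2 deg 0.3 rows 0.0 calls 0.01
scene 324 169 [394.48984167 229.31692293]
top 91 140 [161.32737498 200.60910758]
wrist 210 133 [280.6044121  193.61579692]
```

View pics/scene5z.png

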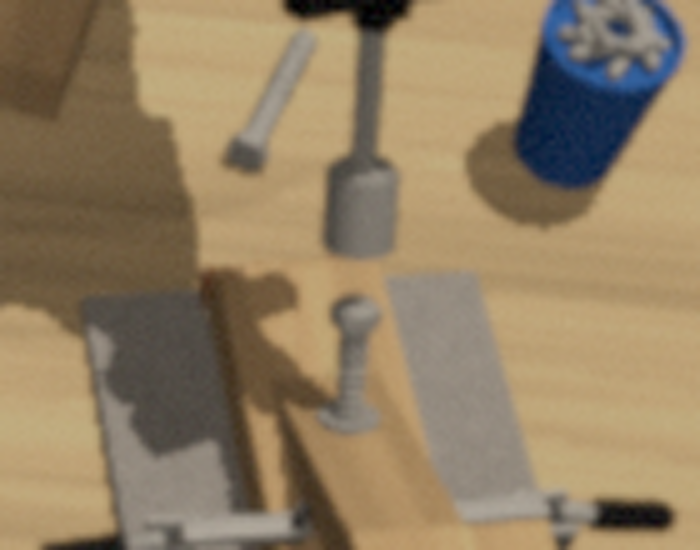

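View pics/top5z.png

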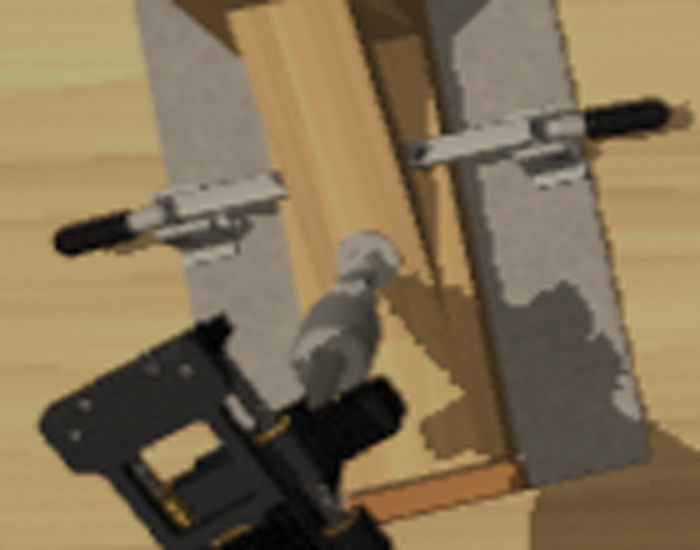

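View pics/wrist5.png

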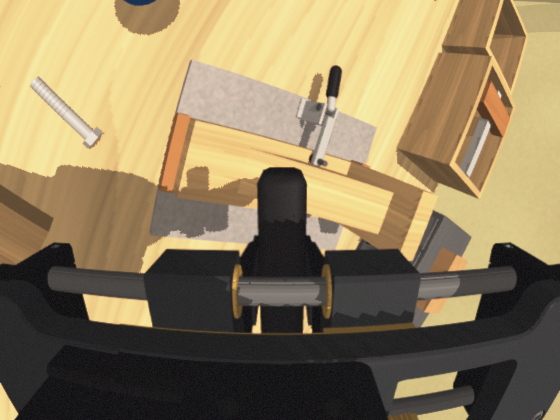

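```bash
cat > ov.py <<'E'
from h import *
import sys
tag=sys.argv[1]
for n in ['scene','top']:
    p=load(n+tag); im=p['color'][:,:,::-1]
    u,v=(proj(p,H)).astype(int); dy=-52 if n=='scene' else -30
    x0,y0=u-50,v+dy; k=8
    z=cv2.resize(im[y0:y0+75,x0:x0+100],None,fx=k,fy=k,interpolation=cv2.INTER_CUBIC)
    o=p['obs'];Rm=R.from_euler('xyz',o['tool_rot']).as_matrix();t=np.array(o['tool_pos'])
    f=lambda X:tuple(((proj(p,X)-[x0,y0]+.5)*k).astype(int))
    def cyl(c,ax,r,z0,z1,col):
        b=np.cross(ax,[0,1,0]);b/=np.linalg.norm(b);e=np.cross(ax,b)
        P=[f(c+ax*zz+r*(np.cos(a)*b+np.sin(a)*e)) for zz in(z0,z1) for a in np.linspace(0,6.28,60)]
        cv2.polylines(z,[cv2.convexHull(np.array(P))],True,col,1)
    m=t+Rm[:,2]*.15
    cyl(m,-Rm[:,2],.019,0,.046,(0,0,255));cyl(m,-Rm[:,2],.007,.046,.12,(0,0,255))
    cyl(H,A,.0125,-.003,-.013,(0,255,0)); cyl(H,A,.001,-.07,0,(255,0,0))
    cv2.imwrite(f'pics/ov_{n}{tag}.png',z)
E
python3 ov.py 5
```

```text
(no output)
```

View pics/ov_scene5.png

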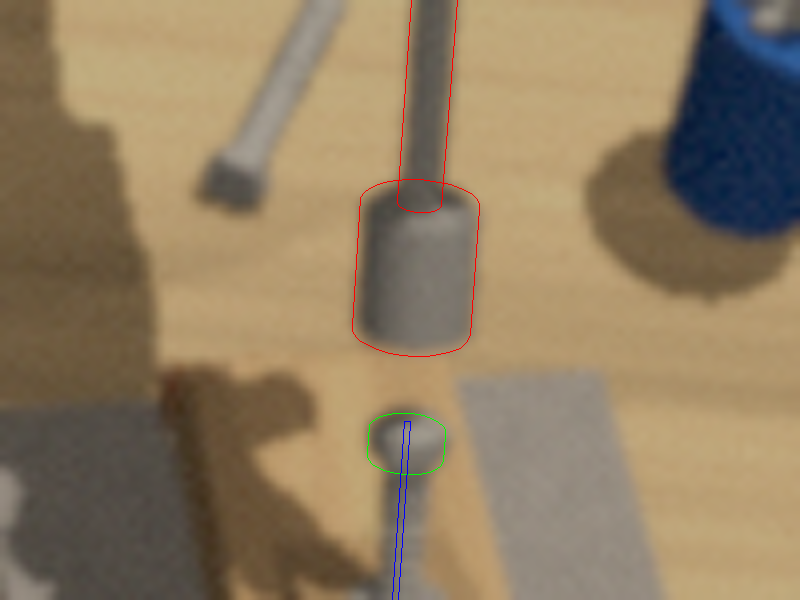

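View pics/ov_top5.png

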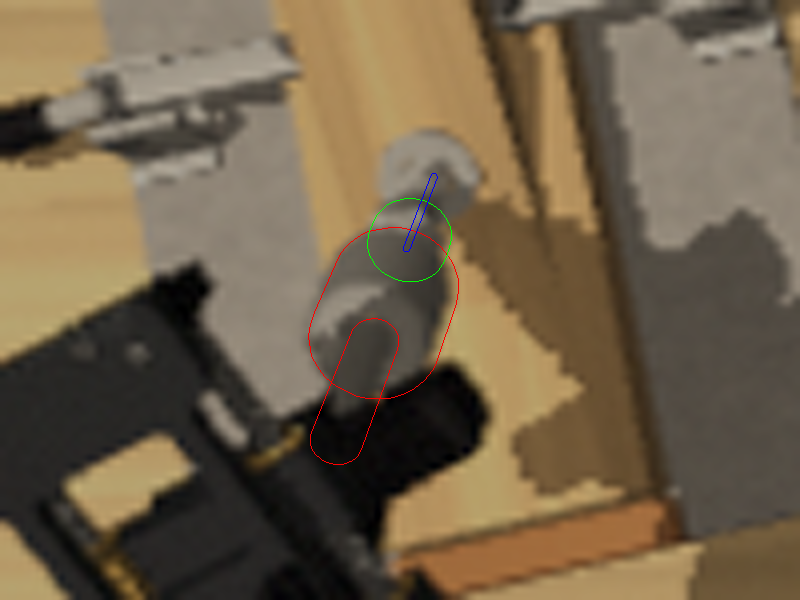

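```bash
python3 - <<'E'
from h import *
Rt=Rscrew(-73.5); H2=H+[0,-.0008,0]
for d in (.018,.006):
  plan(H2+A*(.134+d),Rt)
E
```

```text
d [-0.007 -0.01   0.217] w [0.    0.    0.002] mm 32.6 deg 0.2 rows 0.7 calls 0.22
d [-0.007 -0.01   0.297] w [0.    0.    0.002] mm 44.6 deg 0.2 rows 0.9 calls 0.3
```

>>> {"api": "send_rows", "payload": {"deltas": [{"dx":-0.007,"dy":-0.01,"dz":0.07,"wx":0,"wy":0,"wz":0,"jaw":0},{"dx":-0.007,"dy":-0.01,"dz":0.14,"wx":0,"wy":0,"wz":0,"jaw":0},{"dx":-0.007,"dy":-0.01,"dz":0.217,"wx":0,"wy":0,"wz":0,"jaw":0},{"dx":-0.007,"dy":-0.01,"dz":0.217,"wx":0,"wy":0,"wz":0,"jaw":0}]}}

```text
time: 9.35
tool_pos: [0.5207, 0.1218, 0.2745]
tool_rot: [2.978, -0.497, 0.532]
wrist_force: [-0.7, 0.1, -4.6]
opening: 0.022
```

```bash
python3 - <<'E'
from h import *
show()
for n in ['scene','top']: shot(n,n+'6')
Rt=Rscrew(-73.5); H2=H+[0,-.0008,0]
plan(H2+A*(.134+.008),Rt)
E
python3 ov.py 6
```

```text
t 9.35 pos [0.5207 0.1218 0.2745] 
 [[ 0.7577  0.4337  0.4877]
 [ 0.4458 -0.8897  0.0985]
 [ 0.4766  0.1428 -0.8675]] 
q [ 0.077  0.172  2.042  0.151  0.414 -0.535] F [-0.66  0.1  -4.64] M [-0.232  0.865  0.049] open 0.022
d [0.002 0.002 0.062] w [0.    0.001 0.002] mm 9.3 deg 0.2 rows 0.2 calls 0.06
```

View pics/ov_scene6.png

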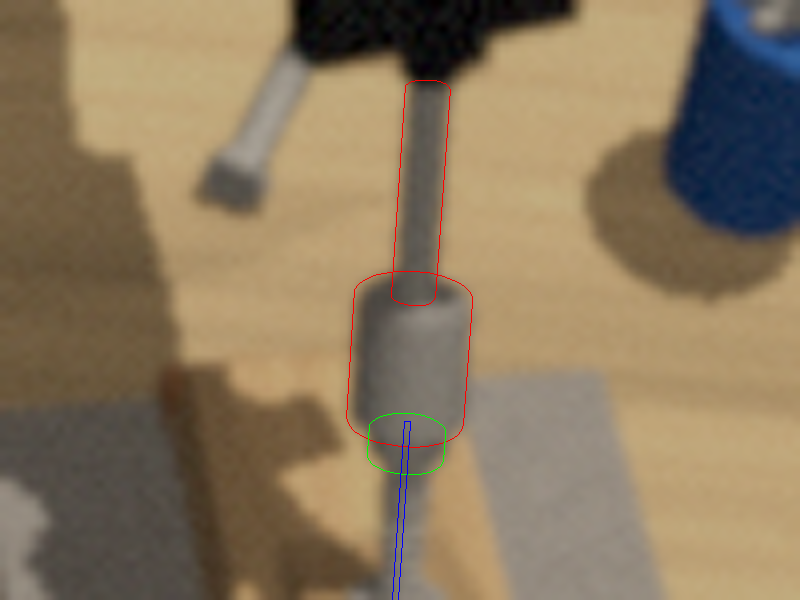

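View pics/ov_top6.png

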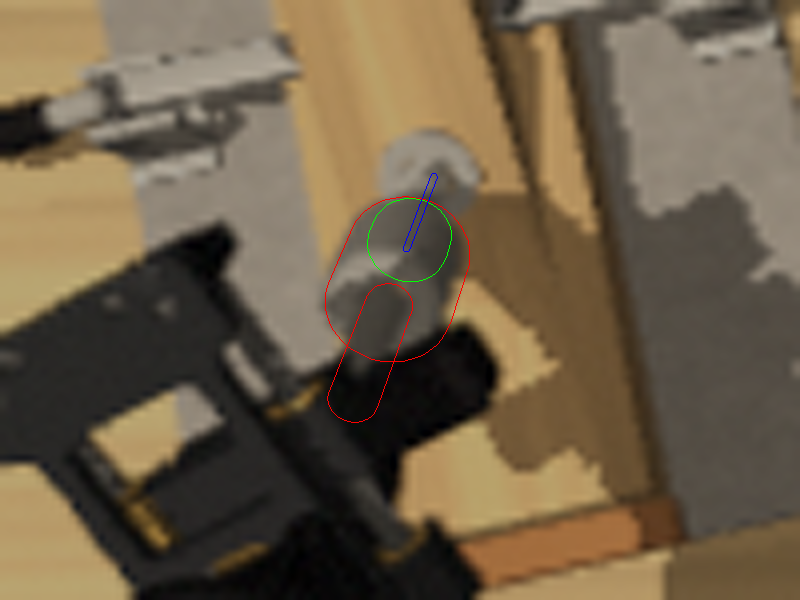

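>>> {"api": "send_rows", "payload": {"deltas": [{"dx":0.0,"dy":0.0,"dz":0.02,"wx":0,"wy":0,"wz":0,"jaw":0},{"dx":0.0,"dy":0.0,"dz":0.04,"wx":0,"wy":0,"wz":0,"jaw":0},{"dx":0.0,"dy":0.0,"dz":0.06,"wx":0,"wy":0,"wz":0,"jaw":0},{"dx":0.0,"dy":0.0,"dz":0.06,"wx":0,"wy":0,"wz":0,"jaw":0}]}}

```text
time: 9.85
tool_pos: [0.5249, 0.1227, 0.2684]
tool_rot: [2.977, -0.499, 0.533]
wrist_force: [0.4, -0.0, -4.9]
opening: 0.0219
```

```bash
cat >> h.py <<'E'
def st(y=.2):
    p,Rm,o=cur(); F=np.array(o['wrist_force'])-[-.5,.3,-4.7]; a=A@(p-H); l=(p-H)-A*a
    e2=np.array([-np.sin(y),np.cos(y),0]);e1=np.cross(e2,A)
    ty=np.degrees(np.arctan2(Rm[:,1]@e2,Rm[:,1]@e1))
    print('t',round(o['time'],2),'axial-134mm',round(a*1e3-134,2),'lat e1,e2',(1e3*np.array([l@e1,l@e2])).round(2),'F ax,e1,e2',np.array([F@A,F@e1,F@e2]).round(1),'tilt',np.degrees(np.arccos(-Rm[:,2]@A)).round(2),'ty',ty.round(1),'q',np.round(o['joint_positions'],2),'M',np.round(o['moment'],2))
E
python3 -c "
from h import *
st()"
```

```text
t 9.85 axial-134mm 8.74 lat e1,e2 [-0.34 -0.53] F ax,e1,e2 [-0.6  0.6 -0.5] tilt 0.04 ty -73.3 q [ 0.08  0.19  2.04  0.16  0.4  -0.54] M [-0.19  0.79 -0.02]
```

>>> {"api": "send_rows", "payload": {"deltas": [{"dx":0.0,"dy":0.0,"dz":0.01,"wx":0,"wy":0,"wz":0,"jaw":0},{"dx":0.0,"dy":0.0,"dz":0.02,"wx":0,"wy":0,"wz":0,"jaw":0},{"dx":0.0,"dy":0.0,"dz":0.02,"wx":0,"wy":0,"wz":0,"jaw":0}]}}

```text
time: 10.15
tool_pos: [0.5263, 0.123, 0.266]
tool_rot: [2.977, -0.499, 0.533]
wrist_force: [-0.8, 0.0, -5.0]
opening: 0.022
```

```bash
python3 -c "
from h import *
st()"
```

```text
t 10.15 axial-134mm 5.86 lat e1,e2 [-0.29 -0.53] F ax,e1,e2 [-0.1 -0.5 -0.2] tilt 0.03 ty -73.3 q [ 0.08  0.19  2.04  0.16  0.39 -0.54] M [-0.19  0.78  0.02]
```

>>> {"api": "send_rows", "payload": {"deltas": [{"dx":0.0,"dy":0.0,"dz":0.01,"wx":0,"wy":0,"wz":0,"jaw":0},{"dx":0.0,"dy":0.0,"dz":0.02,"wx":0,"wy":0,"wz":0,"jaw":0},{"dx":0.0,"dy":0.0,"dz":0.02,"wx":0,"wy":0,"wz":0,"jaw":0}]}}

```text
time: 10.45
tool_pos: [0.5278, 0.1234, 0.2634]
tool_rot: [2.977, -0.499, 0.533]
wrist_force: [0.2, -0.4, -4.3]
opening: 0.0216
```

```bash
python3 -c "
from h import *
st()"
```

```text
t 10.45 axial-134mm 2.82 lat e1,e2 [-0.27 -0.52] F ax,e1,e2 [ 0.1  0.6 -0.8] tilt 0.03 ty -73.3 q [ 0.08  0.2   2.04  0.16  0.38 -0.54] M [-0.18  0.81 -0.01]
```

Sliding in without contact: the hexagon is entering. Continue until the roof contacts.

>>> {"api": "send_rows", "payload": {"deltas": [{"dx":0.0,"dy":0.0,"dz":0.01,"wx":0,"wy":0,"wz":0,"jaw":0},{"dx":0.0,"dy":0.0,"dz":0.02,"wx":0,"wy":0,"wz":0,"jaw":0},{"dx":0.0,"dy":0.0,"dz":0.02,"wx":0,"wy":0,"wz":0,"jaw":0}]}}

```text
time: 10.75
tool_pos: [0.5293, 0.1236, 0.2608]
tool_rot: [2.977, -0.499, 0.533]
wrist_force: [0.2, 0.4, -4.5]
opening: 0.022
```

```bash
python3 -c "
from h import *
st()"
```

```text
t 10.75 axial-134mm -0.15 lat e1,e2 [-0.21 -0.53] F ax,e1,e2 [-0.1  0.7  0. ] tilt 0.03 ty -73.3 q [ 0.08  0.2   2.04  0.16  0.38 -0.55] M [-0.11  0.8   0.03]
```

>>> {"api": "send_rows", "payload": {"deltas": [{"dx":0.0,"dy":0.0,"dz":0.01,"wx":0,"wy":0,"wz":0,"jaw":0},{"dx":0.0,"dy":0.0,"dz":0.02,"wx":0,"wy":0,"wz":0,"jaw":0},{"dx":0.0,"dy":0.0,"dz":0.02,"wx":0,"wy":0,"wz":0,"jaw":0}]}}

```text
time: 11.05
tool_pos: [0.5307, 0.124, 0.2588]
tool_rot: [2.977, -0.5, 0.533]
wrist_force: [-7.4, -1.4, 7.2]
opening: 0.0216
```

```bash
python3 -c "
from h import *
st()"
```

```text
t 11.05 axial-134mm -2.57 lat e1,e2 [-0.01 -0.48] F ax,e1,e2 [13.8 -0.2 -0.3] tilt 0.06 ty -73.3 q [ 0.08  0.21  2.05  0.16  0.37 -0.55] M [-0.29  1.14  0.03]
```

>>> {"api": "send_rows", "payload": {"deltas": [{"dx":0.0,"dy":0.0,"dz":0.005,"wx":0,"wy":0,"wz":0.05,"jaw":0},{"dx":0.0,"dy":0.0,"dz":0.006,"wx":0,"wy":0,"wz":0.14,"jaw":0},{"dx":0.0,"dy":0.0,"dz":0.007,"wx":0,"wy":0,"wz":0.23,"jaw":0},{"dx":0.0,"dy":0.0,"dz":0.008,"wx":0,"wy":0,"wz":0.32,"jaw":0}]}}

```text
time: 11.45
tool_pos: [0.5307, 0.1242, 0.2579]
tool_rot: [-3.018, -0.51, -0.05]
wrist_force: [-11.3, 0.0, 7.9]
opening: 0.0221
```

```bash
python3 -c "
from h import *
st()"
```

```text
t 11.45 axial-134mm -3.45 lat e1,e2 [-0.4  -0.25] F ax,e1,e2 [16.2 -2.9  1.9] tilt 0.01 ty -102.4 q [ 0.08  0.21  2.05  0.16  0.37 -0.04] M [0.1  1.78 0.4 ]
```

>>> {"api": "send_rows", "payload": {"deltas": [{"dx":0.0,"dy":0.0,"dz":0.001,"wx":0,"wy":0,"wz":0.09,"jaw":0},{"dx":0.0,"dy":0.0,"dz":0.002,"wx":0,"wy":0,"wz":0.18,"jaw":0},{"dx":0.0,"dy":0.0,"dz":0.003,"wx":0,"wy":0,"wz":0.27,"jaw":0},{"dx":0.0,"dy":0.0,"dz":0.004,"wx":0,"wy":0,"wz":0.36,"jaw":0},{"dx":0.0,"dy":0.0,"dz":0.005,"wx":0,"wy":0,"wz":0.45,"jaw":0},{"dx":0.0,"dy":0.0,"dz":0.006,"wx":0,"wy":0,"wz":0.54,"jaw":0}]}}

```text
time: 12.05
tool_pos: [0.531, 0.1245, 0.257]
tool_rot: [-2.674, -0.244, -0.924]
wrist_force: [-11.0, 0.5, 8.8]
opening: 0.0218
```

```bash
python3 -c "
from h import *
st()
for n in ['scene','top']: shot(n,n+'7')
"; python3 ov.py 7
```

```text
t 12.05 axial-134mm -4.34 lat e1,e2 [-0.53 -0.08] F ax,e1,e2 [16.8 -2.1  2.3] tilt 0.01 ty -151.0 q [0.08 0.21 2.05 0.17 0.37 0.81] M [0.34 1.98 0.6 ]
```

View pics/ov_scene7.png

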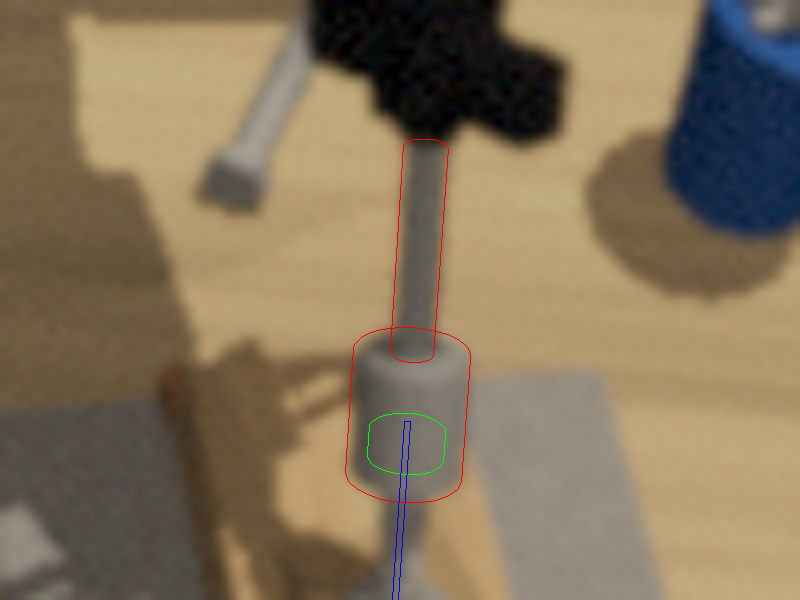

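>>> {"api": "send_rows", "payload": {"deltas": [{"dx":0.0,"dy":0.0,"dz":0.001,"wx":0,"wy":0,"wz":0.09,"jaw":0},{"dx":0.0,"dy":0.0,"dz":0.002,"wx":0,"wy":0,"wz":0.18,"jaw":0},{"dx":0.0,"dy":0.0,"dz":0.003,"wx":0,"wy":0,"wz":0.27,"jaw":0},{"dx":0.0,"dy":0.0,"dz":0.004,"wx":0,"wy":0,"wz":0.36,"jaw":0},{"dx":0.0,"dy":0.0,"dz":0.005,"wx":0,"wy":0,"wz":0.45,"jaw":0},{"dx":0.0,"dy":0.0,"dz":0.006,"wx":0,"wy":0,"wz":0.54,"jaw":0}]}}

```text
time: 12.75
tool_pos: [0.5319, 0.1245, 0.2566]
tool_rot: [-2.642, 0.169, -1.671]
wrist_force: [-9.6, 1.8, 9.0]
opening: 0.0218
```

```bash
python3 -c "
from h import *
st()"
```

```text
t 12.75 axial-134mm -5.13 lat e1,e2 [ 0.05 -0.17] F ax,e1,e2 [16.1 -0.6  3.3] tilt 0.07 ty 160.4 q [0.08 0.21 2.05 0.17 0.36 1.66] M [0.42 1.42 0.58]
```

>>> {"api": "send_rows", "payload": {"deltas": [{"dx":0.0,"dy":0.0,"dz":0.001,"wx":0,"wy":0,"wz":0.09,"jaw":0},{"dx":0.0,"dy":0.0,"dz":0.002,"wx":0,"wy":0,"wz":0.18,"jaw":0},{"dx":0.0,"dy":0.0,"dz":0.003,"wx":0,"wy":0,"wz":0.27,"jaw":0},{"dx":0.0,"dy":0.0,"dz":0.004,"wx":0,"wy":0,"wz":0.36,"jaw":0},{"dx":0.0,"dy":0.0,"dz":0.005,"wx":0,"wy":0,"wz":0.45,"jaw":0},{"dx":0.0,"dy":0.0,"dz":0.006,"wx":0,"wy":0,"wz":0.54,"jaw":0},{"dx":0.0,"dy":0.0,"dz":0.006,"wx":0,"wy":0,"wz":0.56,"jaw":0},{"dx":0.0,"dy":0.0,"dz":0.006,"wx":0,"wy":0,"wz":0.56,"jaw":0}]}}

```text
time: 13.55
tool_pos: [0.5321, 0.1244, 0.2556]
tool_rot: [-2.944, 0.489, -2.54]
wrist_force: [-10.8, -1.4, 9.3]
opening: 0.0218
```

```bash
python3 -c "
from h import *
st()"
```

```text
t 13.55 axial-134mm -6.1 lat e1,e2 [-0.31 -0.31] F ax,e1,e2 [17.4 -2.1  0.3] tilt 0.03 ty 110.2 q [0.08 0.22 2.05 0.17 0.36 2.53] M [-0.01  1.79  0.22]
```

>>> {"api": "send_rows", "payload": {"deltas": [{"dx":0.0,"dy":0.0,"dz":0.0005,"wx":0,"wy":0,"wz":0.03,"jaw":0},{"dx":0.0,"dy":0.0,"dz":0.001,"wx":0,"wy":0,"wz":0.06,"jaw":0},{"dx":0.0,"dy":0.0,"dz":0.001,"wx":0,"wy":0,"wz":0.06,"jaw":0},{"dx":0.0,"dy":0.0,"dz":0.001,"wx":0,"wy":0,"wz":0.06,"jaw":0}]}}

```text
time: 13.95
tool_pos: [0.5322, 0.1244, 0.2555]
tool_rot: [-2.994, 0.505, -2.644]
wrist_force: [-11.6, -0.9, 8.8]
opening: 0.0218
```

```bash
python3 -c "
from h import *
st()
for n in ['scene','top']: shot(n,n+'8')
"; python3 ov.py 8
```

```text
t 13.95 axial-134mm -6.22 lat e1,e2 [-0.33 -0.31] F ax,e1,e2 [17.2 -2.9  1. ] tilt 0.02 ty 104.9 q [0.08 0.22 2.05 0.17 0.36 2.62] M [-0.01  1.84  0.19]
```

View pics/ov_scene8.png

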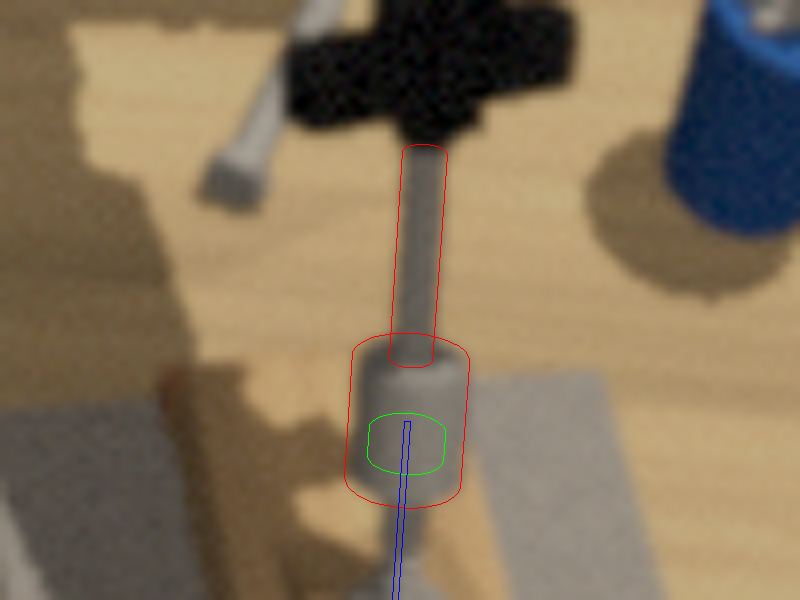

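>>> {"api": "send_rows", "payload": {"deltas": [{"dx":0.0,"dy":0.0,"dz":-0.03,"wx":0,"wy":0,"wz":-0.02,"jaw":0},{"dx":0.0,"dy":0.0,"dz":-0.06,"wx":0,"wy":0,"wz":-0.02,"jaw":0},{"dx":0.0,"dy":0.0,"dz":-0.1,"wx":0,"wy":0,"wz":-0.02,"jaw":0},{"dx":0.0,"dy":0.0,"dz":-0.15,"wx":0,"wy":0,"wz":-0.02,"jaw":0},{"dx":0.0,"dy":0.0,"dz":-0.22,"wx":0,"wy":0,"wz":-0.02,"jaw":0},{"dx":0.0,"dy":0.0,"dz":-0.32,"wx":0,"wy":0,"wz":-0.02,"jaw":0},{"dx":0.0,"dy":0.0,"dz":-0.4,"wx":0,"wy":0,"wz":-0.02,"jaw":0},{"dx":0.0,"dy":0.0,"dz":-0.4,"wx":0,"wy":0,"wz":-0.02,"jaw":0}]}}

```text
time: 14.85
tool_pos: [0.5031, 0.1183, 0.3087]
tool_rot: [-2.975, 0.502, -2.608]
wrist_force: [-0.0, -0.0, -5.2]
opening: 0.022
```

```bash
python3 -c "
from h import *
st();show()
for n in ['scene','top']: shot(n,n+'9')
Rd=frame([0,0,-1],[np.cos(-1.535),np.sin(-1.535),0])
plan([.538,-.225,.315],Rd)
Rd=frame([0,0,-1],[np.cos(1.535),np.sin(1.535),0])
plan([.538,-.225,.315],Rd)
"; python3 ov.py 9
```

```text
t 14.85 axial-134mm 54.72 lat e1,e2 [ 0.57 -0.56] F ax,e1,e2 [-0.6  0.1 -0.4] tilt 0.19 ty 106.7 q [0.07 0.1  2.03 0.13 0.5  2.62] M [-0.15  0.89 -0.01]
t 14.85 pos [0.5031 0.1183 0.3087] 
 [[-0.7548 -0.4328  0.4929]
 [-0.4456  0.8898  0.0989]
 [-0.4814 -0.145  -0.8644]] 
q [0.072 0.098 2.028 0.133 0.496 2.622] F [-0.05 -0.03 -5.17] M [-0.15   0.891 -0.011] open 0.022
d [ 0.82  -2.144 -0.158] w [-0.264  0.232 -0.694] mm 345.2 deg 70.0 rows 8.1 calls 2.14
d [ 0.82  -2.144 -0.158] w [0.276 0.293 1.299] mm 345.2 deg 122.4 rows 14.2 calls 2.14
```

View pics/ov_scene9.png

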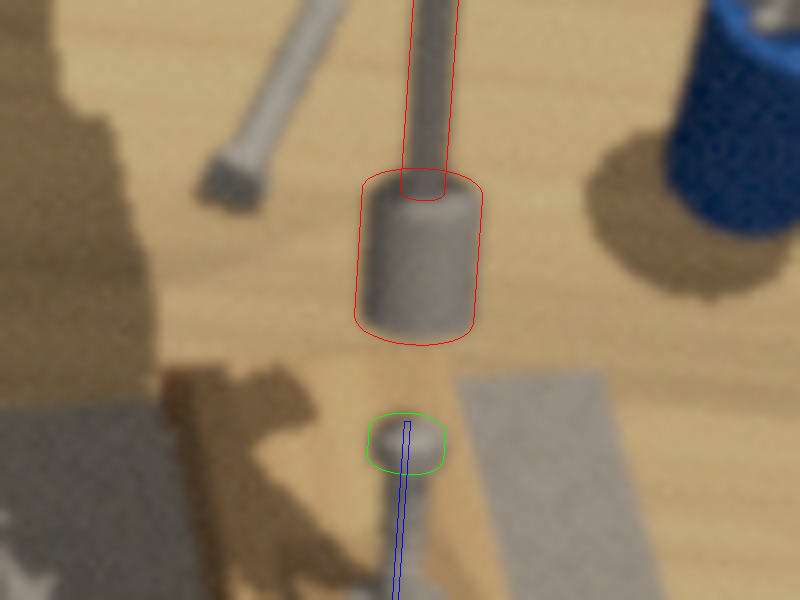

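```bash
python3 -c "
from h import *
Rd=frame([0,0,-1],[np.cos(-1.607),np.sin(-1.607),0])
plan([.53,-.02,.33],Rd)
plan([.538,-.225,.32],Rd)
"
```

```text
d [ 0.203 -0.92  -0.136] w [-0.254  0.24  -0.649] mm 142.7 deg 66.3 rows 7.7 calls 0.92
d [ 0.804 -2.149 -0.187] w [-0.254  0.24  -0.649] mm 345.3 deg 66.3 rows 7.7 calls 2.15
```

>>> {"api": "send_rows", "payload": {"deltas": [{"dx":0.01,"dy":-0.06,"dz":-0.05,"wx":-0.02,"wy":0.02,"wz":-0.05,"jaw":0},{"dx":0.03,"dy":-0.15,"dz":-0.1,"wx":-0.05,"wy":0.05,"wz":-0.13,"jaw":0},{"dx":0.05,"dy":-0.25,"dz":-0.136,"wx":-0.08,"wy":0.08,"wz":-0.21,"jaw":0},{"dx":0.08,"dy":-0.36,"dz":-0.136,"wx":-0.115,"wy":0.11,"wz":-0.29,"jaw":0},{"dx":0.1,"dy":-0.47,"dz":-0.136,"wx":-0.145,"wy":0.14,"wz":-0.37,"jaw":0},{"dx":0.13,"dy":-0.6,"dz":-0.136,"wx":-0.18,"wy":0.17,"wz":-0.46,"jaw":0},{"dx":0.16,"dy":-0.72,"dz":-0.136,"wx":-0.21,"wy":0.2,"wz":-0.54,"jaw":0},{"dx":0.18,"dy":-0.84,"dz":-0.136,"wx":-0.235,"wy":0.22,"wz":-0.6,"jaw":0},{"dx":0.203,"dy":-0.92,"dz":-0.136,"wx":-0.254,"wy":0.24,"wz":-0.649,"jaw":0}]}}

```text
time: 15.85
tool_pos: [0.5311, -0.0212, 0.3289]
tool_rot: [3.139, -0.002, -1.603]
wrist_force: [0.2, 0.0, -4.2]
opening: 0.0217
```

```bash
python3 -c "
from h import *
show()
Rd=frame([0,0,-1],[np.cos(-1.607),np.sin(-1.607),0])
plan([.538,-.225,.30],Rd)
"
```

```text
t 15.85 pos [ 0.5311 -0.0212  0.3289] 
 [[-0.0326 -0.9995 -0.0027]
 [-0.9995  0.0326 -0.0014]
 [ 0.0015  0.0027 -1.    ]] 
q [-0.163  0.27   1.649 -0.002  1.226  1.441] F [ 0.18  0.05 -4.24] M [-0.009  0.137  0.023] open 0.0217
d [ 1.356 -0.091  0.195] w [ 0.002 -0.001  0.002] mm 206.0 deg 0.3 rows 4.1 calls 1.36
```

>>> {"api": "send_rows", "payload": {"deltas": [{"dx":0.15,"dy":-0.01,"dz":0.0,"wx":0,"wy":0,"wz":0,"jaw":0},{"dx":0.4,"dy":-0.03,"dz":0.0,"wx":0,"wy":0,"wz":0,"jaw":0},{"dx":0.65,"dy":-0.04,"dz":0.0,"wx":0,"wy":0,"wz":0,"jaw":0},{"dx":0.85,"dy":-0.06,"dz":0.0,"wx":0,"wy":0,"wz":0,"jaw":0},{"dx":1.0,"dy":-0.07,"dz":0.0,"wx":0,"wy":0,"wz":0,"jaw":0}]}}

```text
time: 16.35
tool_pos: [0.5356, -0.1723, 0.3288]
tool_rot: [3.141, -0.0, -1.608]
wrist_force: [0.1, 0.4, -4.2]
opening: 0.0221
```

>>> {"api": "send_rows", "payload": {"deltas": [{"dx":0.1,"dy":-0.0,"dz":0.0,"wx":0,"wy":0,"wz":0,"jaw":0},{"dx":0.2,"dy":-0.01,"dz":0.0,"wx":0,"wy":0,"wz":0,"jaw":0},{"dx":0.3,"dy":-0.02,"dz":0.0,"wx":0,"wy":0,"wz":0,"jaw":0},{"dx":0.35,"dy":-0.02,"dz":0.0,"wx":0,"wy":0,"wz":0,"jaw":0},{"dx":0.35,"dy":-0.02,"dz":0.0,"wx":0,"wy":0,"wz":0,"jaw":0},{"dx":0.35,"dy":-0.02,"dz":0.0,"wx":0,"wy":0,"wz":0,"jaw":0}]}}

```text
time: 16.95
tool_pos: [0.5363, -0.2224, 0.3298]
tool_rot: [3.141, -0.0, -1.607]
wrist_force: [0.0, -0.2, -4.3]
opening: 0.0216
```

```bash
cat > ov2.py <<'E'
from h import *
import sys
tag=sys.argv[1]
S=np.array([.5405,-.2886]);y=.026;ex=np.array([np.cos(y),np.sin(y)]);ey=np.array([-np.sin(y),np.cos(y)])
hole=S+.065*ey;print('hole',hole)
for n in ['scene','top']:
    p=shot(n,n+tag); im=p['color'][:,:,::-1]
    u,v=(proj(p,[.538,-.225,.1])).astype(int)
    x0,y0=u-50,v-45; k=8
    z=cv2.resize(im[y0:y0+75,x0:x0+100],None,fx=k,fy=k,interpolation=cv2.INTER_CUBIC)
    o=p['obs'];Rm=R.from_euler('xyz',o['tool_rot']).as_matrix();t=np.array(o['tool_pos'])
    f=lambda X:tuple(((proj(p,X)-[x0,y0]+.5)*k).astype(int))
    def cyl(c,ax,r,z0,z1,col):
        b=np.cross(ax,[0,1,0]);b/=np.linalg.norm(b);e=np.cross(ax,b)
        P=[f(c+ax*zz+r*(np.cos(a)*b+np.sin(a)*e)) for zz in(z0,z1) for a in np.linspace(0,6.28,60)]
        cv2.polylines(z,[cv2.convexHull(np.array(P))],True,col,1)
    m=t+Rm[:,2]*.15
    cyl(m,-Rm[:,2],.019,0,.046,(0,0,255));cyl(m,-Rm[:,2],.007,.046,.12,(0,0,255))
    c=np.append(hole,.06); cyl(c,np.array([0,0,1.]),.024,0,.0001,(0,255,0))
    pts=[f(np.append(S+a*.0425*ex+b*.1*ey,.06)) for a,b in((1,1),(1,-1),(-1,-1),(-1,1))]
    cv2.polylines(z,[np.array(pts)],True,(255,0,0),1)
    cv2.imwrite(f'pics/ov2_{n}{tag}.png',z)
show()
E
python3 ov2.py A
```

```text
hole [ 0.53881019 -0.22362197]
t 17.05 pos [ 0.5363 -0.2222  0.3299] 
 [[-3.520e-02 -9.994e-01 -9.000e-04]
 [-9.994e-01  3.520e-02 -3.000e-04]
 [ 3.000e-04  9.000e-04 -1.000e+00]] 
q [-5.060e-01  3.450e-01  1.535e+00 -1.000e-03  1.262e+00  1.100e+00] F [-0.01  0.15 -3.78] M [ 0.008  0.19  -0.013] open 0.022
```

View pics/ov2_sceneA.png

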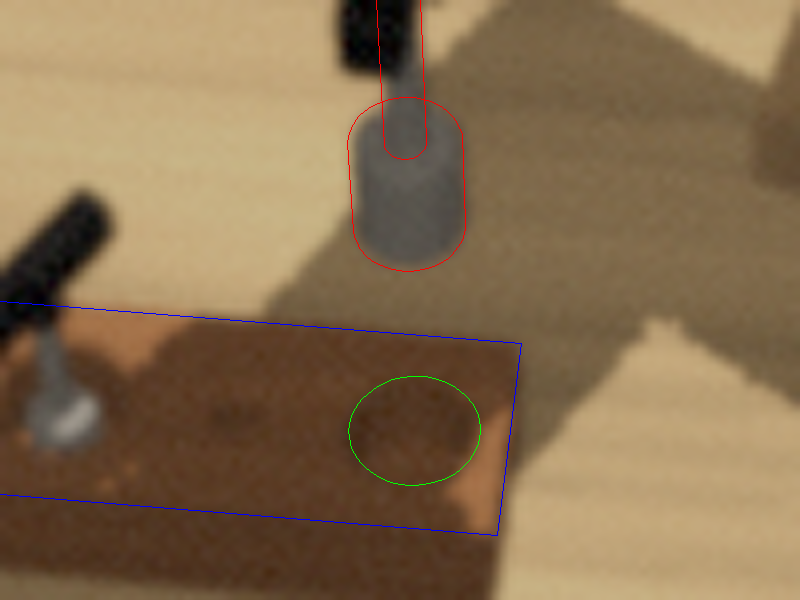

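View pics/ov2_topA.png

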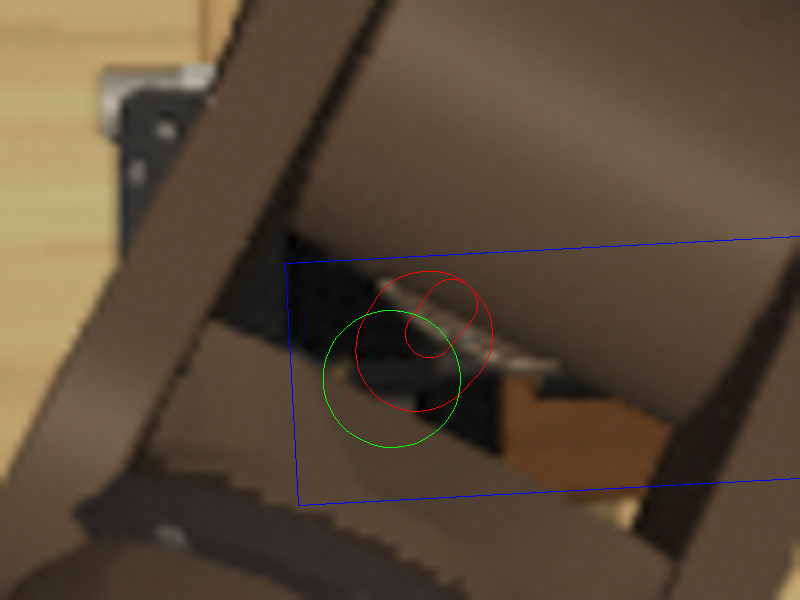

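```bash
python3 -c "
from h import *
Rd=frame([0,0,-1],[np.cos(-1.607),np.sin(-1.607),0])
plan([.5385,-.2248,.225],Rd)
plan([.5385,-.2248,.195],Rd)
"
```

```text
d [ 0.017 -0.016  0.699] w [ 0.001 -0.     0.001] mm 105.0 deg 0.1 rows 2.1 calls 0.7
d [ 0.017 -0.016  0.899] w [ 0.001 -0.     0.001] mm 135.0 deg 0.1 rows 2.7 calls 0.9
```

>>> {"api": "send_rows", "payload": {"deltas": [{"dx":0.017,"dy":-0.016,"dz":0.1,"wx":0,"wy":0,"wz":0,"jaw":0},{"dx":0.017,"dy":-0.016,"dz":0.3,"wx":0,"wy":0,"wz":0,"jaw":0},{"dx":0.017,"dy":-0.016,"dz":0.5,"wx":0,"wy":0,"wz":0,"jaw":0},{"dx":0.017,"dy":-0.016,"dz":0.65,"wx":0,"wy":0,"wz":0,"jaw":0},{"dx":0.017,"dy":-0.016,"dz":0.7,"wx":0,"wy":0,"wz":0,"jaw":0},{"dx":0.017,"dy":-0.016,"dz":0.7,"wx":0,"wy":0,"wz":0,"jaw":0}]}}

```text
time: 17.65
tool_pos: [0.5385, -0.2251, 0.2244]
tool_rot: [3.139, 0.0, -1.606]
wrist_force: [0.2, -0.5, -3.8]
opening: 0.0213
```

```bash
python3 ov2.py B
```

```text
hole [ 0.53881019 -0.22362197]
t 17.75 pos [ 0.539  -0.2255  0.226 ] 
 [[-3.550e-02 -9.994e-01  5.000e-04]
 [-9.994e-01  3.550e-02 -1.200e-03]
 [ 1.100e-03 -5.000e-04 -1.000e+00]] 
q [-5.090e-01  4.410e-01  1.671e+00 -1.000e-03  1.029e+00  1.098e+00] F [ 0.48 -0.22 -4.24] M [-0.004  0.121  0.05 ] open 0.0221
```

View pics/ov2_sceneB.png

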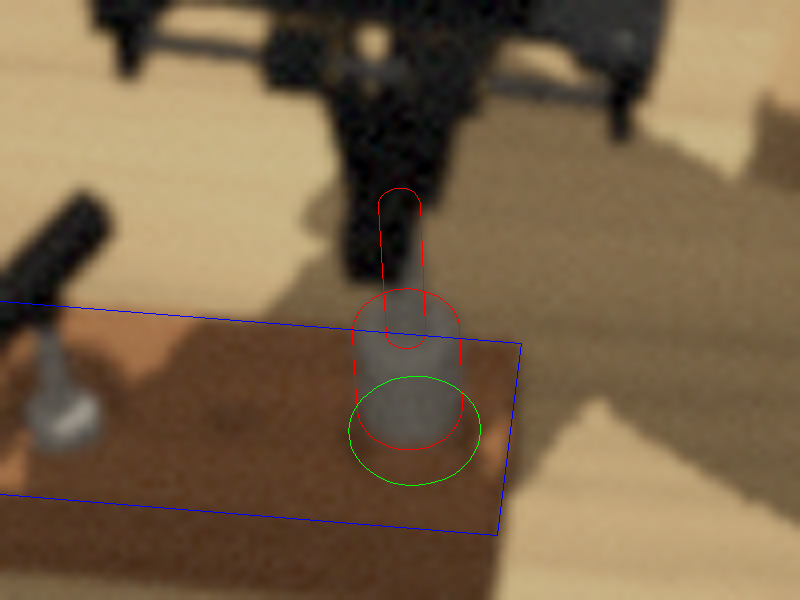

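View pics/ov2_topB.png

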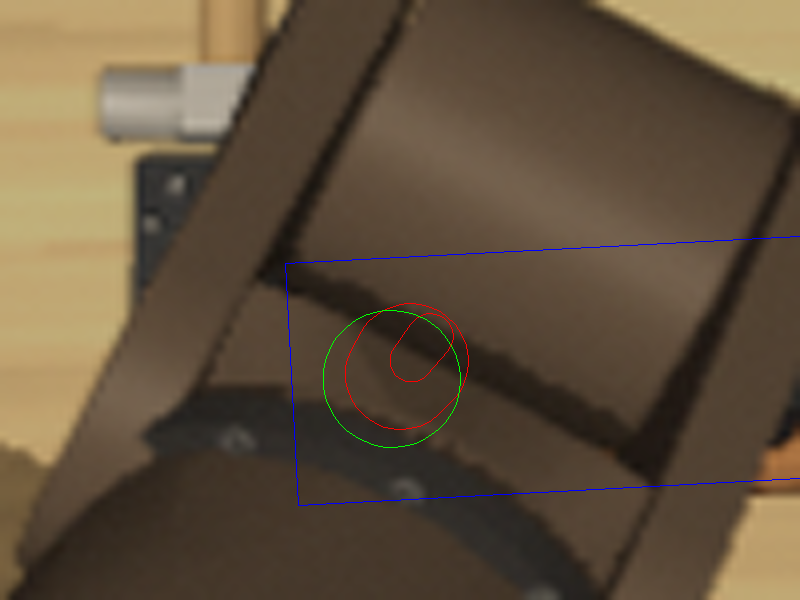

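>>> {"api": "send_rows", "payload": {"deltas": [{"dx":-0.006,"dy":0,"dz":0.05,"wx":0,"wy":0,"wz":0,"jaw":0},{"dx":-0.006,"dy":0,"dz":0.12,"wx":0,"wy":0,"wz":0,"jaw":0},{"dx":-0.006,"dy":0,"dz":0.18,"wx":0,"wy":0,"wz":0,"jaw":0},{"dx":-0.006,"dy":0,"dz":0.2,"wx":0,"wy":0,"wz":0,"jaw":0},{"dx":-0.006,"dy":0,"dz":0.2,"wx":0,"wy":0,"wz":0,"jaw":0}]}}

```text
time: 18.25
tool_pos: [0.5383, -0.2245, 0.1941]
tool_rot: [3.139, 0.0, -1.607]
wrist_force: [0.0, -0.1, -3.4]
opening: 0.0222
```

```bash
python3 -c "
from h import *
show()"
```

```text
t 18.25 pos [ 0.5383 -0.2245  0.1941] 
 [[-3.590e-02 -9.994e-01 -2.100e-03]
 [-9.994e-01  3.590e-02  3.000e-04]
 [-2.000e-04  2.100e-03 -1.000e+00]] 
q [-5.080e-01  4.750e-01  1.708e+00 -1.000e-03  9.600e-01  1.099e+00] F [ 0.02 -0.1  -3.41] M [-0.05   0.164 -0.   ] open 0.0222
```

No contact. In the hole; continue to just above the floor.

>>> {"api": "send_rows", "payload": {"deltas": [{"dx":0,"dy":0,"dz":0.05,"wx":0,"wy":0,"wz":0,"jaw":0},{"dx":0,"dy":0,"dz":0.1,"wx":0,"wy":0,"wz":0,"jaw":0},{"dx":0,"dy":0,"dz":0.15,"wx":0,"wy":0,"wz":0,"jaw":0},{"dx":0,"dy":0,"dz":0.18,"wx":0,"wy":0,"wz":0,"jaw":0},{"dx":0,"dy":0,"dz":0.18,"wx":0,"wy":0,"wz":0,"jaw":0}]}}

```text
time: 18.75
tool_pos: [0.5382, -0.2245, 0.1669]
tool_rot: [3.139, 0.0, -1.607]
wrist_force: [-0.4, -0.1, -5.1]
opening: 0.0215
```

>>> {"api": "send_rows", "payload": {"deltas": [{"dx":0,"dy":0,"dz":0.006,"wx":0,"wy":0,"wz":0,"jaw":0},{"dx":0,"dy":0,"dz":0.012,"wx":0,"wy":0,"wz":0,"jaw":0},{"dx":0,"dy":0,"dz":0.012,"wx":0,"wy":0,"wz":0,"jaw":0}]}}

```text
time: 19.05
tool_pos: [0.5385, -0.2247, 0.1661]
tool_rot: [3.141, -0.001, -1.607]
wrist_force: [-1.1, 0.6, -5.5]
opening: 0.0222
```

>>> {"api": "send_rows", "payload": {"deltas": [{"dx":0,"dy":0,"dz":0.006,"wx":0,"wy":0,"wz":0,"jaw":0},{"dx":0,"dy":0,"dz":0.012,"wx":0,"wy":0,"wz":0,"jaw":0},{"dx":0,"dy":0,"dz":0.012,"wx":0,"wy":0,"wz":0,"jaw":0}]}}

```text
time: 19.35
tool_pos: [0.5386, -0.2247, 0.1644]
tool_rot: [3.141, -0.001, -1.607]
wrist_force: [-0.7, 0.0, -2.6]
opening: 0.0217
```

```bash
python3 -c "
from h import *
show()"
```

```text
t 19.35 pos [ 0.5386 -0.2247  0.1644] 
 [[-3.580e-02 -9.994e-01 -7.000e-04]
 [-9.994e-01  3.580e-02 -5.000e-04]
 [ 5.000e-04  7.000e-04 -1.000e+00]] 
q [-5.080e-01  5.110e-01  1.738e+00 -1.000e-03  8.930e-01  1.099e+00] F [-0.74  0.   -2.55] M [-0.03   0.207  0.012] open 0.0217
```

>>> {"api": "send_rows", "payload": {"deltas": [{"dx":0,"dy":0,"dz":0.006,"wx":0,"wy":0,"wz":0,"jaw":0},{"dx":0,"dy":0,"dz":0.006,"wx":0,"wy":0,"wz":0,"jaw":0}]}}

```text
time: 19.55
tool_pos: [0.5387, -0.2247, 0.1642]
tool_rot: [3.142, -0.001, -1.607]
wrist_force: [-1.7, 0.7, 5.5]
opening: 0.0214
```

On the floor. Open the jaws.

>>> {"api": "send_rows", "payload": {"deltas": [{"dx":0,"dy":0,"dz":-0.003,"wx":0,"wy":0,"wz":0,"jaw":30},{"dx":0,"dy":0,"dz":-0.003,"wx":0,"wy":0,"wz":0,"jaw":40},{"dx":0,"dy":0,"dz":-0.003,"wx":0,"wy":0,"wz":0,"jaw":60},{"dx":0,"dy":0,"dz":-0.003,"wx":0,"wy":0,"wz":0,"jaw":80},{"dx":0,"dy":0,"dz":-0.003,"wx":0,"wy":0,"wz":0,"jaw":80},{"dx":0,"dy":0,"dz":-0.003,"wx":0,"wy":0,"wz":0,"jaw":80}]}}

```text
time: 20.15
tool_pos: [0.5385, -0.2246, 0.1637]
tool_rot: [3.141, -0.0, -1.607]
wrist_force: [-0.3, 0.3, 0.3]
opening: 0.0632
```

```bash
python3 -c "
from h import *
show();shot('wrist','wC')
shot('scene','sC')"
```

```text
t 20.15 pos [ 0.5385 -0.2246  0.1637] 
 [[-3.580e-02 -9.994e-01 -1.000e-03]
 [-9.994e-01  3.580e-02 -3.000e-04]
 [ 4.000e-04  1.000e-03 -1.000e+00]] 
q [-5.080e-01  5.120e-01  1.739e+00 -1.000e-03  8.920e-01  1.099e+00] F [-0.3   0.3   0.27] M [-0.07   0.153 -0.022] open 0.0632
```

View pics/wC.png

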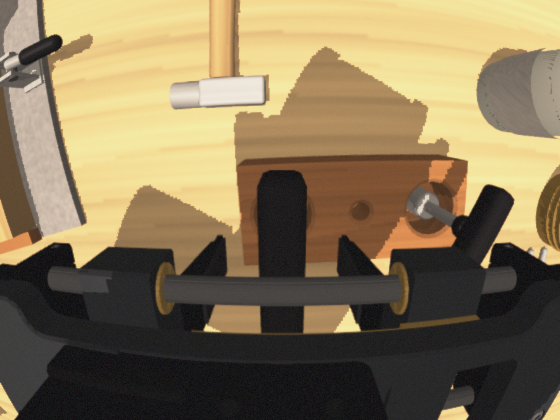

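Jaws clear of the handle on both sides. Retract upward.

>>> {"api": "send_rows", "payload": {"deltas": [{"dx":0,"dy":0,"dz":-0.1,"wx":0,"wy":0,"wz":0,"jaw":80},{"dx":0,"dy":0,"dz":-0.3,"wx":0,"wy":0,"wz":0,"jaw":80},{"dx":0,"dy":0,"dz":-0.55,"wx":0,"wy":0,"wz":0,"jaw":80},{"dx":0,"dy":0,"dz":-0.8,"wx":0,"wy":0,"wz":0,"jaw":80},{"dx":0,"dy":0,"dz":-1,"wx":0,"wy":0,"wz":0,"jaw":80},{"dx":0,"dy":0,"dz":-1,"wx":0,"wy":0,"wz":0,"jaw":80}]}}

```text
time: 20.85
tool_pos: [0.5396, -0.225, 0.3179]
tool_rot: [-3.136, -0.004, -1.607]
wrist_force: [0.8, -0.0, -1.1]
opening: 0.0761
```

>>> {"api": "send_rows", "payload": {"deltas": [{"dx":-0.3,"dy":0,"dz":0,"wx":0,"wy":0,"wz":0,"jaw":80},{"dx":-0.6,"dy":0,"dz":0,"wx":0,"wy":0,"wz":0,"jaw":80},{"dx":-0.9,"dy":0,"dz":0,"wx":0,"wy":0,"wz":0,"jaw":80},{"dx":-1,"dy":0,"dz":0,"wx":0,"wy":0,"wz":0,"jaw":80},{"dx":-1,"dy":0,"dz":0,"wx":0,"wy":0,"wz":0,"jaw":80}]}}

```text
time: 21.35
tool_pos: [0.5439, -0.073, 0.3133]
tool_rot: [3.14, -0.0, -1.604]
wrist_force: [0.4, -0.6, 0.1]
opening: 0.0761
```

```bash
python3 -c "
from h import *
show()
s=shot('scene','sD');t=shot('top','tD');w=shot('wrist','wD')
print([(d['bbox'],d['confidence']) for d in manip.spot_in('driver',s)])
a=s['color'][150:280,180:460][:,:,::-1]
cv2.imwrite('pics/sDz.png',cv2.resize(a,None,fx=2.8,fy=2.8,interpolation=2))
s0=load('scene0')
c=np.hstack([cv2.resize(x['color'][215:265,370:420][:,:,::-1],None,fx=8,fy=8,interpolation=2) for x in (s0,s)])
cv2.imwrite('pics/cmp.png',c)
"
```

```text
t 21.35 pos [ 0.5439 -0.073   0.3133] 
 [[-3.300e-02 -9.995e-01 -1.600e-03]
 [-9.995e-01  3.300e-02 -1.000e-04]
 [ 2.000e-04  1.600e-03 -1.000e+00]] 
q [-2.530e-01  3.080e-01  1.635e+00 -1.000e-03  1.200e+00  1.351e+00] F [ 0.35 -0.61  0.07] M [-0.039  0.146  0.02 ] open 0.0761
[([256.3, 179.1, 272.1, 224.3], 0.61)]
```

View pics/sDz.png

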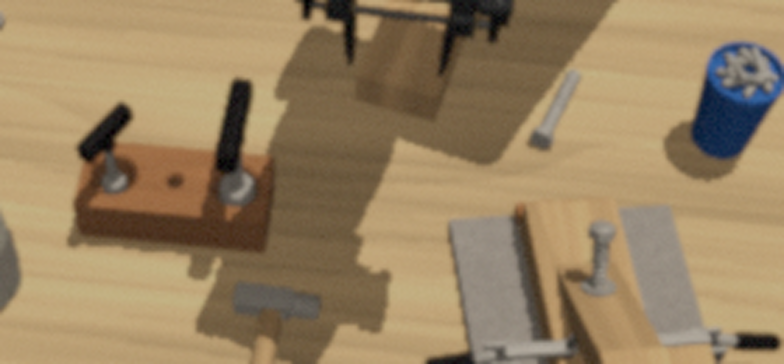

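View pics/cmp.png

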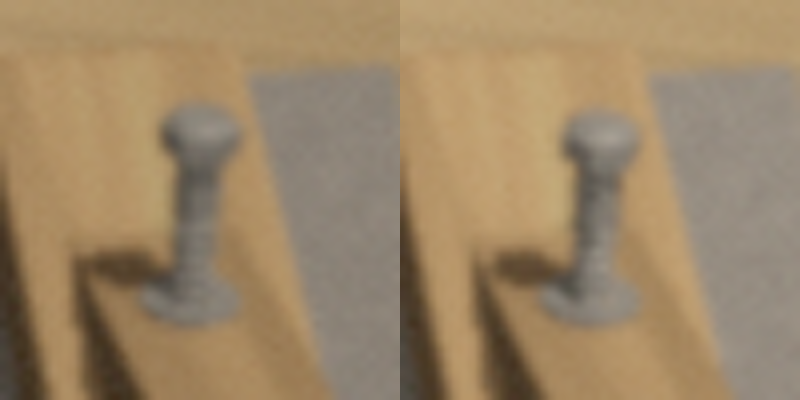

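View pics/wD.png

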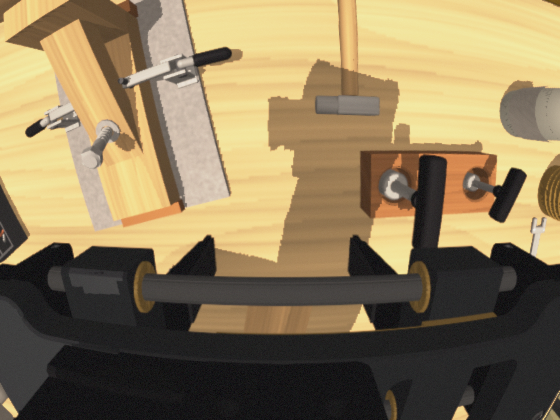

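```bash
python3 -c "
from h import *
s0=load('scene0');s=load('sD')
print('px per mm',(proj(s0,H-A*.003)-proj(s0,H))/3)
g=lambda p,sl:cv2.resize(cv2.cvtColor(p['color'][sl],cv2.COLOR_RGB2GRAY),None,fx=10,fy=10,interpolation=2)
sl=(slice(224,240),slice(386,404)); big=(slice(218,246),slice(380,410))
T=g(s0,sl);r=cv2.matchTemplate(g(s,big),T,cv2.TM_CCOEFF_NORMED);m=cv2.minMaxLoc(r);print('shift',np.array(m[3])/10-[6,6],m[1])
sl=(slice(205,237),slice(205,280)); big=(slice(199,243),slice(199,286))
"

```

```text
px per mm [-0.02267591  0.3323821 ]
shift [0.  0.9] 0.9863977432250977
```

```bash
python3 -c "
from h import *
print(manip.sign_off())"
```

```text
the job is handed in; nothing more can be done
None
```

I started the coach screw, put the big driver back upright in its hole, and handed the job in at about 21 s. No verdict was reported.

- **Seating:** the socket slid over the hexagon head without resistance. It met the roof of the recess within about 0.3 mm of the predicted depth, in line with the screw to about 0.1 degree.
- **Driving:** I pressed at 14–17 N and turned the tool clockwise about 182 degrees, until the last joint was nearly at its limit. I did not add a second stroke. Allowing for play between socket and head, the screw turned about half a turn.
- **Depth:** the arm's travel, corrected for the spring of the timber, gives about 2.9 mm. The before-and-after picture from the scene camera shows the head about 2.7 mm lower, a rough figure from a shift of under one pixel. The two agree within measurement error, and both are above the required 2 mm.
- **Driver returned:** it went into its original hole without touching the sides and was released on the floor. The last pictures show it standing upright, with the gripper about 150 mm to the side and touching nothing.
- **Other things:** the small driver, the hammer and the cup look undisturbed in the last close-ups. The tin and the bottle are only partly in view there, but the arm never came near them.

One reading was off: the wrist force with the driver hanging freely drifted between about 3.4 and 5.5 N. I put this down to sensor bias.

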